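# Set out the check parts for the measuring arm

### The job

Set out the four parts for the measuring run: stand the white-balled reference sphere centred on top of the steel setup block that stands on the tiled plate, and push the steel test shaft upright between the spring jaws of the blue holder until it sits fully home on the base. Lay the bearing cover flat on the plate midway between the setup block and the holder, and stand the bronze bush straight behind the cover (on the far side from the robot, square to that row), 80 mm from centre to centre. Leave everything released and standing still, and do not disturb the oil bottle, paste tin and tape roll.

Things in the scene. Friction and masses are not known exactly. Their poses are not given: they have to be found in the camera images.
- setup_block: Target, fixed: pale grey steel setup block on the tiled plate (not those in the tray behind) with rows of holes, 51 (x) x 76 (y) x 25 mm high; origin at the centre of its underside, flat top at +25 mm. Its y axis lies along the row to the holder (on its +y or -y side, always 300 mm centre to centre); its x axis points away from the robot, within 0.12 rad of world x, so behind is its +x.
- shaft_holder: Target, fixed: blue base plate 54x108x6 mm, origin centre of underside. Two steel V jaws face along its y over the origin, 20 mm apart, flared to 36 mm at their tops (28 mm up); they slide apart on springs (0.5 N/mm, 1.5 N preload). A shaft pushed straight down at the origin (5 to 15 N) lands 6 mm above the origin and is kept upright. Spring housings at y=+-46 mm, 24 mm high. Yaw within 0.5 rad.
- reference_sphere: Reference sphere: white ball of 25 mm on a dark stem of 12 mm on a round dark base 45 mm across and 16 mm high, 75 mm tall in all; 0.24 kg, loose; origin at the centre of its underside, z up. Starts upright on the plate. Hold it by the base; the fingers then straddle the ball.
- bearing_cover: Bearing cover: flat pale grey turned steel ring with four dark bolts, 59 mm across, 20 mm high, with a bore in the middle; 0.19 kg, loose; origin at the centre of its underside, z up. Starts upright on the plate. Grip across the outside.
- bronze_bush: Bronze bush: yellowish short tube 34 mm across, 26 mm high; 0.07 kg, loose; origin at the centre of its underside, z up. Starts upright on the plate.
- test_shaft: Test shaft: steel stepped cylinder (pale grey) on end, 24 mm across (a little slimmer at the top), 59 mm tall; 0.16 kg, loose; origin at the centre of its underside, z up. Starts upright on the plate. Grip it by its upper 25 mm so that the fingers stay above the 28 mm high jaws.
- oil_bottle: Bystander, leave alone, on the plate: cream plastic oil bottle with red spout, 46 mm across, 150 mm tall; origin at the centre of its underside.
- paste_tin: Bystander, leave alone: round metal tin with a green band, 64 mm across, 35 mm tall; origin at the centre of its underside.
- tape_roll: Bystander, leave alone, on the plate: roll of black tape lying flat, 67 mm across, 18 mm high; origin at the centre of its underside.
Not all that is in view belongs to the job. Of the things like the reference_sphere, leave any that is orange or red; of the rest the larger one is meant.

How it is judged:
By the outcome, as a careful person would: the job done as asked, in the order asked, and still so for the second after the job is handed in, with the robot touching nothing.
It also fails if it takes over 109 s, if anything falls off the work surface, if the arm or the gripper's body presses on something with over 40 N, if the wrist force passes 120 N, or if a joint passes its speed limit or range.

### The arm

A 6-joint arm with a two-finger parallel gripper is mounted at the origin on a cart in front of the work surface, level with it; the furniture and walls round the work are solid. World frame = base frame: x ahead of the robot, y to its left, z up, the work surface at z = 0. Lengths are in mm, angles in degrees, forces in N, time in s.
With the tool pointing down it reaches from about 350 to 850 mm from the base axis. Payload 8.1 kg.
Tool frame: the origin (TCP) lies at the very end of the fingers, on their centre line; the grasp point (between the pads) lies 19 mm behind it; z points along the fingers, y is the line along which they close (so a half turn about z gives the same grasp; the last joint's range is limited). The gripper opens to 85 mm and grips with 20 to 120 N. Pads are 22 mm wide; open, the fingers measure 114 mm over their backs; the gripper's body (76 mm by 85 mm) begins 54 mm behind the grasp point. The pads swing forward as they close: fully open they stand 13 mm farther back than shut.
Start: joints at [-80.867, 7.471, 85.268, -0, 87.261, -4.893], TCP at [145.438, -582.111, 204.092] pointing down, gripper open.
Joint ranges: [-169.43, 169.43], [-51.17, 129.36], [1.28, 143.12], [-76.62, 256.62], [0, 156.53], [-152.29, 152.29]. Speed limits (degrees/s): [136.94, 136.94, 159.86, 180, 180, 180].

### API

Orientations are given as [roll, pitch, yaw] about the fixed x, y, z axes, in that order (R = Rz(yaw) Ry(pitch) Rx(roll)).
In Python, from bench import sense, eyes, job, models gives the robot as it stands. The module is installed in compiled form; this text tells all that it offers.
- The arm moves only by the tool apply_moves, never from a script. Its argument "rows" is a list of rows, each a list of 6 numbers: the shift along the tool's x, y, z in mm, then the turn, a rotation vector about the tool's x, y, z in rad. In form: [[dx, dy, dz, rx, ry, rz], ...]. A call has exactly 5 rows; each row shifts and turns the commanded pose from where the row before left it, along the tool's axes as they then stand; what a row does not reach is not made up. A row lasts 1/8 s, in which the tool goes at most 62.5 mm and 10.7 degrees, less where a joint would pass 70% of its speed; a pose out of reach is approached as far as the arm can. A call is refused whole if a number of a shift passes 62.5 or a number of a turn 0.188, either way. A call with a gripper value outside its range is refused whole. "fingers" is the finger opening in mm, from 0 to 85.4, set as the call begins (left out, the last holds). The fingers move at their own pace and stop on an object; "grip_force" is the grip in N (left out, the last holds). Time passes only in rows, so rows that do not move let the fingers close, or fill a call up. It gives the time, the measured TCP pose, the force, the opening and the grip force at its end, in the units of the state.
- sense(): the state, without advancing time (a new reading comes with each control period).
- eyes.snapshot(name): name is "scene" or "top" or "wrist"; returns (picture, depth): 420x560x3 uint8, red, green, blue; 420x560 float32, mm along the optical axis (not along the pixel's ray), 0 where there is no reading.
- eyes.get_calibration(name): a dict with "intrinsics" (3x3 intrinsics, pixels), "R" (3x3) and "t" (3): a world point X has camera coordinates R X + t; the wrist camera has in their place "mount" (4x4, takes a point from camera to tool coordinates, whose origin is the TCP and whose axes are the flange's). Camera axes: x right, y down, z forward; pixel columns grow to the right and rows downward; lengths in mm; the calibration is good to about 2 mm. A picture is of the moment at which its call begins: read the wrist's pose just before it. get_calibration takes no time and is no camera call.
- job.hand_in(): hands the job in; it is judged then, once.
Trained networks look in the newest picture that a camera, given by its name, has taken for a name from the list of things; names that differ only in an ending like _2 or _b are one class to them, and where a whole thing is asked for, a point or a joint stands for the part that bears it (a point fixed in the world has none). Each returns a list of dicts, best first, with "confidence" (0 to 1); they miss things now and then, are a little off and sometimes report something else, mostly with a low value. They report only what shows in the picture. A call takes as long as a camera call. They do not tell look-alikes from the thing itself.
- models.boxes_of(name, camera): "xyz" ([x, y, z] in mm, in world coordinates, good to about 4 mm: the middle of the surface that is visible of it).
- models.cut_out(name, camera): "pixels" (420x560 bool, what is visible of it).
- models.place_of(name, camera): "xyz" ([x, y, z] in mm, in world coordinates, good to about 4 mm: a listed point, or the origin of a listed thing).
The state is a dict: "time": time; "joint_pos": joint angles; "qd": joint speeds; "joint_efforts": joint torques, N m; "tool_pos": TCP position; "tcp_rot": TCP orientation; "ft_force": force on the tool from outside, world axes, zero at the start; "wrist_torque": the same for the moment, N m; "finger_gap": finger opening in mm; "grip_force": force on a finger pad.
Only numpy, scipy, OpenCV 4.12 (cv2) and the standard library are available. Lean on these libraries where they do the work, as an engineer would, in place of code of your own. Each camera call takes 0.05 s, during which the arm holds its last target. There are 200 camera calls.

## Working session

There is one attempt and no reset: what is moved stays moved. The work goes in short steps, Python scripts to look and compute and a tool call to move; the robot and the scene stay as the last step left them, time stands still between calls to the robot, and variables do not carry over. Pictures are saved under pics/ and viewed, at most 14 in all, crops included, and the job is handed in when it is done.

Besides the shell and the picture viewer there is one more tool, called after "Call:" as a command line: name --pt "numbers of a row" for each row, then --argument value for the rest. apply_moves: Moves the arm, as the interface text tells. Its arguments: {"type":"object","properties":{"rows":{"type":"array"},"fingers":{"type":"number"},"grip_force":{"type":"number"}},"required":["rows"]}

```bash
mkdir -p pics; cat > h.py <<'E'
import numpy as np, cv2
from bench import sense, eyes, job, models
def save(n,p,crop=None,s=1):
    a=p[...,::-1]
    if crop: r0,r1,c0,c1=crop; a=a[r0:r1,c0:c1]
    cv2.imwrite(f'pics/{n}.png',cv2.resize(a,None,fx=s,fy=s,interpolation=cv2.INTER_CUBIC))
def world(cam,d):
    c=eyes.get_calibration(cam);K=c['intrinsics'];K=np.array(K)
    v,u=np.mgrid[:420,:560];P=np.stack([(u-K[0,2])/K[0,0]*d,(v-K[1,2])/K[1,1]*d,d],-1)
    return (P-np.array(c['t']))@np.array(c['R'])
def px(cam,X):
    c=eyes.get_calibration(cam);q=np.array(c['intrinsics'])@(np.array(c['R'])@np.array(X)+np.array(c['t']));return q[:2]/q[2]
E
cat > a.py <<'E'
from h import *
s=sense();print(s['time'],s['tool_pos'],s['tcp_rot'],s['finger_gap'])
for cam in ['scene','top']:
    p,d=eyes.snapshot(cam);save(cam,p,s=1.4);np.savez(cam,p=p,d=d)
    c=eyes.get_calibration(cam);print(cam,-np.array(c['R']).T@c['t'],c['intrinsics'][0][0])
for n in ['setup_block','shaft_holder','reference_sphere','bearing_cover','bronze_bush','test_shaft','oil_bottle','paste_tin','tape_roll']:
    for r in models.place_of(n,'top'): print(n,np.round(r['xyz']),round(r['confidence'],2),np.round(px('top',r['xyz'])))
print(sense()['time'])
E
python3 a.py
```

```text
0.0 [ 145.32804579 -581.5185506   203.02473496] [-1.79894465e+02 -9.63415048e-03  1.40236622e+01] 85.21142289092606
scene [153.03254608 919.74107586 662.48499006] 400.7521862482183
top [339.84980664  77.39714844 987.09962192] 420.2164817601836
setup_block [ 600. -107.   -1.] 0.71 [357. 206.]
shaft_holder [586. 195.  -2.] 0.91 [233. 205.]
shaft_holder [427. 322.  -0.] 0.74 [173. 268.]
reference_sphere [427. 322.  -1.] 0.9 [173. 267.]
reference_sphere [350. 238.  -6.] 0.69 [206. 303.]
reference_sphere [516. 284.   2.] 0.59 [193. 231.]
reference_sphere [364. 387.   2.] 0.45 [142. 293.]
bearing_cover [434. 129.  -1.] 0.98 [256. 269.]
bronze_bush [ 427. -182.   -7.] 0.55 [388. 280.]
test_shaft [425. -10.  -1.] 0.39 [315. 276.]
oil_bottle [732. 269.  -1.] 0.57 [208. 147.]
paste_tin [ 728. -102.   -2.] 0.8 [356. 156.]
tape_roll [552. 372.  -4.] 0.61 [159. 214.]
0.55
```

View pics/top.png

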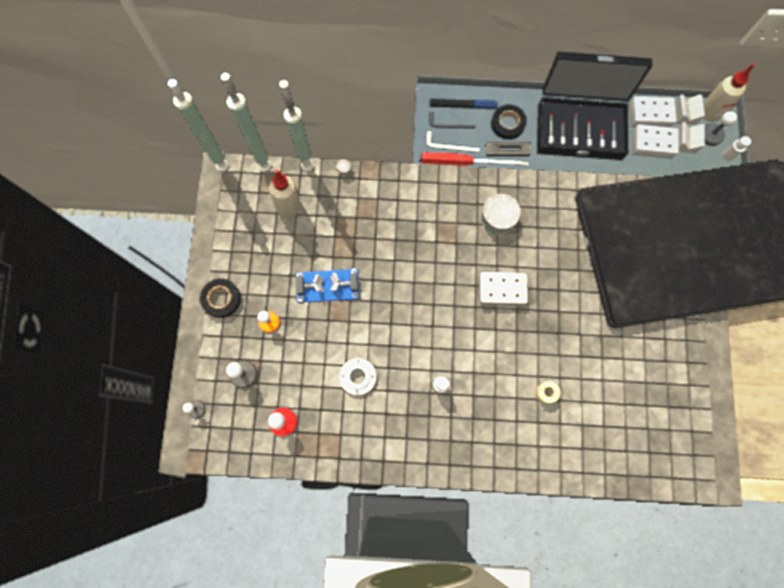

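View pics/scene.png

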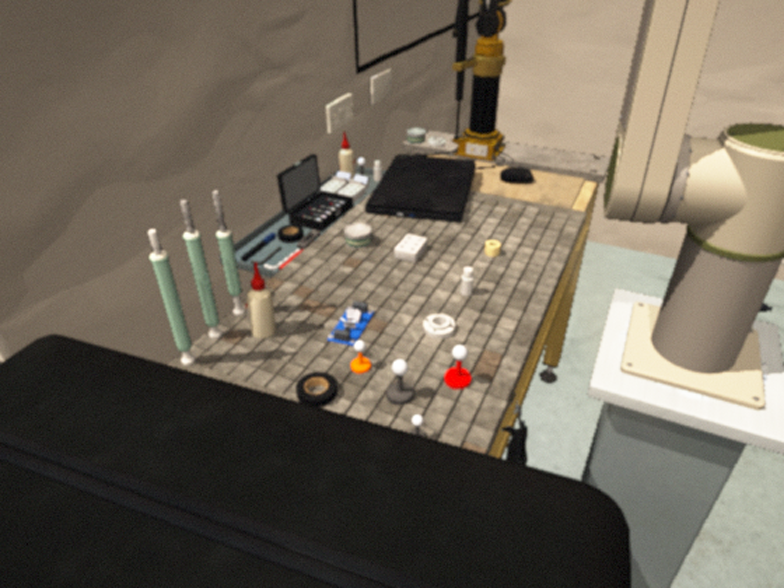

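The red (283,421) and orange (267,321) spheres are out, and so is the small dark one (194,408). The large dark one (240,373) is the reference sphere. The block on the plate is at (503,287), the holder at (328,285), the cover at (357,376), the bush at (548,392) and the shaft at (441,384). The blocks, bottle and spheres in the tray behind are look-alikes.

```bash
cat > b.py <<'E'
from h import *
z=np.load('top.npz');p,d=z['p'],z['d'];W=world('top',d);save('crop',p,(185,330,110,290),4)
m=(W[...,0]>350)&(W[...,0]<600)&(W[...,1]>-150)&(W[...,1]<300)&(abs(W[...,2])<12)&(d>0)
A=np.c_[W[m][:,:2],np.ones(m.sum())];k=np.linalg.lstsq(A,W[m][:,2],rcond=None)[0];print('plane',k)
H=W[...,2]-W[...,:2]@k[:2]-k[2]
def pts(c,r,lo,hi):
    q=(np.hypot(W[...,0]-c[0],W[...,1]-c[1])<r)&(H>lo)&(H<hi)&(d>0);return W[q],H[q]
for n,c,r,lo,hi in [('block',(600,-107),60,20,30),('ball',(427,322),40,55,85),('base',(427,322),40,10,22),('cover',(434,129),45,14,26),('bush',(427,-182),35,20,32),('shaft',(425,-10),35,50,66),('hold',(586,195),75,3,50)]:
    P,h=pts(c,r,lo,hi)
    if len(P)<5: print(n,len(P));continue
    (cx,cy),rad=cv2.minEnclosingCircle(P[:,:2].astype(np.float32))
    print(n,len(P),'mec',round(cx,1),round(cy,1),round(rad,1),'mean',P[:,:2].mean(0).round(1),'h',np.percentile(h,[5,50,95]).round(1),cv2.minAreaRect(P[:,:2].astype(np.float32)))
print(eyes.get_calibration('wrist'))
E
python3 b.py
```

```text
plane [0.00316961 0.00108957 0.05340076]
block 637 mec 595.5 -106.4 44.8 mean [ 595.8 -106.8] h [20.8 23.7 26.8] ((595.6165161132812, -106.56580352783203), (51.30815124511719, 76.59476470947266), 1.2600078582763672)
ball 107 mec 428.0 320.0 12.6 mean [427.1 318.1] h [62.2 68.7 74.1] ((427.6948547363281, 319.10809326171875), (22.34151840209961, 21.257835388183594), 6.217010021209717)
base 129 mec 427.8 319.8 21.9 mean [425.9 314.7] h [10.2 11.2 14.5] ((426.919921875, 317.1781005859375), (36.7817497253418, 41.51780319213867), 73.9151840209961)
cover 181 mec 433.7 129.3 28.7 mean [433.8 128.5] h [14.2 18.  21. ] ((433.16546630859375, 128.92169189453125), (52.35826873779297, 54.246253967285156), 73.5378189086914)
bush 145 mec 426.1 -181.5 17.8 mean [ 425.7 -181.3] h [21.9 24.8 27.6] ((425.7762756347656, -181.74520874023438), (33.76838302612305, 33.851375579833984), 2.7357990741729736)
shaft 54 mec 425.9 -6.1 8.7 mean [426.  -6.] h [54.3 57.4 60.1] ((426.3017883300781, -6.096962928771973), (15.64063835144043, 15.603299140930176), 2.6339781284332275)
hold 854 mec 586.7 195.1 74.4 mean [585.8 194. ] h [ 3.1  5.6 23.8] ((586.4259033203125, 196.57249450683594), (135.32659912109375, 141.58706665039062), 35.26633071899414)
{'intrinsics': array([[324.23196264,   0.        , 286.87099313],
       [  0.        , 324.23196264, 210.18621902],
       [  0.        ,   0.        ,   1.        ]]), 'mount': array([[ 1.15709642e-03, -9.62095673e-01, -2.72709694e-01,
         6.94799378e+01],
       [ 9.99999220e-01,  1.24170490e-03, -1.37667983e-04,
        -9.02492718e-02],
       [ 4.71074733e-04, -2.72709322e-01,  9.62096359e-01,
        -1.70085607e+02],
       [ 0.00000000e+00,  0.00000000e+00,  0.00000000e+00,
         1.00000000e+00]])}
```

View pics/crop.png

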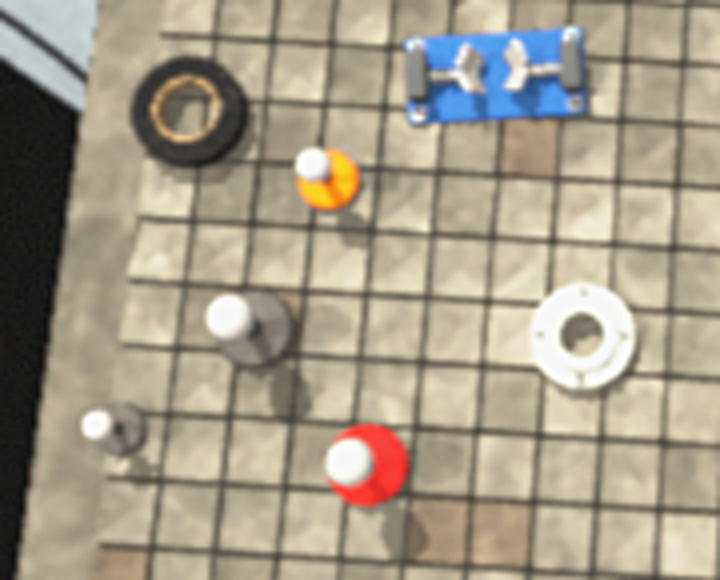

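The close crop confirms it: the large dark sphere sits at crop (250,325), with the small dark one at (115,425) and the red and orange ones apart. Next I'll move the wrist camera over the block.

Call:
apply_moves --pt "0 0 0 0 0 0.122" --pt "0 0 0 0 0 0.122" --pt "30 -32 0 0 0 0" --pt "30 -32 0 0 0 0" --pt "30 -32 0 0 0 0" --fingers 85

```text
time: 1.18
tool_pos: [236.1, -485.1, 204.2]
tcp_rot: [180.0, -0.0, 0.0]
ft_force: [0.8, -0.6, -1.1]
finger_gap: 84.8
grip_force: 0.0
```

Call:
apply_moves --pt "30 -32 0 0 0 0" --pt "30 -32 0 0 0 0" --pt "30 -32 0 0 0 0" --pt "30 -32 0 0 0 0" --pt "30 -32 0 0 0 0"

```text
time: 1.8
tool_pos: [386.1, -324.9, 204.3]
tcp_rot: [180.0, -0.0, 0.0]
ft_force: [0.6, -0.9, -0.1]
finger_gap: 85.2
grip_force: 0.0
```

Call:
apply_moves --pt "30 -32 0 0 0 0" --pt "30 -32 0 0 0 0" --pt "30 -32 0 0 0 0" --pt "30 -32 0 0 0 0" --pt "30 -32 0 0 0 0"

```text
time: 2.42
tool_pos: [536.1, -164.6, 204.3]
tcp_rot: [180.0, -0.0, 0.1]
ft_force: [-0.5, -0.2, 0.6]
finger_gap: 84.7
grip_force: 0.0
```

Call:
apply_moves --pt "30 -32 0 0 0 0" --pt "30 -32 0 0 0 0" --pt "0 0 0 0 0 0" --pt "0 0 0 0 0 0" --pt "0 0 0 0 0 0"

```text
time: 3.05
tool_pos: [594.5, -102.7, 204.2]
tcp_rot: [180.0, 0.0, -0.0]
ft_force: [0.2, 0.4, 0.1]
finger_gap: 85.5
grip_force: 0.0
```

```bash
cat >> h.py <<'E'
from scipy.spatial.transform import Rotation as Ro
def wrist(n=None,s=1):
    st=sense();p,d=eyes.snapshot('wrist');c=eyes.get_calibration('wrist');K=c['intrinsics'];M=c['mount']
    v,u=np.mgrid[:420,:560];P=np.stack([(u-K[0,2])/K[0,0]*d,(v-K[1,2])/K[1,1]*d,d],-1)
    T=P@M[:3,:3].T+M[:3,3];W=T@Ro.from_euler('xyz',st['tcp_rot'],degrees=True).as_matrix().T+st['tool_pos']
    W[d<=0]=np.nan
    if n: save(n,p,s=s)
    return p,d,W,T,st
def fit(W,c,r,lo,hi,n=''):
    q=(np.hypot(W[...,0]-c[0],W[...,1]-c[1])<r)&(W[...,2]>lo)&(W[...,2]<hi);P=W[q]
    # largest connected blob
    k,l,stt,_=cv2.connectedComponentsWithStats(q.astype(np.uint8));
    if k>1: P=W[l==1+stt[1:,4].argmax()]
    XY=P[:,:2].astype(np.float32);mc=cv2.minEnclosingCircle(XY);ra=cv2.minAreaRect(XY)
    print(n,len(P),'mec',np.round(mc[0],1),round(mc[1],1),'rect',np.round(ra[0],1),np.round(ra[1],1),round(ra[2],1),'z',np.percentile(P[:,2],[5,50,95]).round(1));return P
E
cat > c.py <<'E'
from h import *
p,d,W,T,st=wrist('w1',1);print(st['tool_pos'])
fit(W,(596,-106),60,18,32,'block');q=np.isfinite(W[...,2])&(abs(W[...,2])<8);print(np.median(W[q][:,2]))
E
python3 c.py
```

```text
[ 594.51768249 -102.67259791  204.17708188]
block 3034 mec [ 595.4 -107.4] 44.9 rect [ 595.1 -107.4] [51.1 76. ] 1.6 z [24.2 25.7 26.9]
2.1475377209720534
```

Call:
apply_moves --pt "0 -50 0 0 0 0" --pt "-2 -50 0 0 0 0" --pt "-2 -50 0 0 0 0" --pt "-2 -50 0 0 0 0" --pt "-2 -50 0 0 0 0"

```text
time: 3.72
tool_pos: [586.7, 148.8, 204.5]
tcp_rot: [-180.0, -0.0, -0.0]
ft_force: [-0.1, 0.3, 0.1]
finger_gap: 85.1
grip_force: 0.0
```

Call:
apply_moves --pt "0 -46 0 0 0 0" --pt "0 0 0 0 0 0" --pt "0 0 0 0 0 0" --pt "0 0 0 0 0 0" --pt "0 0 0 0 0 0"

```text
time: 4.35
tool_pos: [587.1, 193.0, 204.2]
tcp_rot: [180.0, -0.0, -0.1]
ft_force: [0.1, 0.3, -0.3]
finger_gap: 84.9
grip_force: 0.0
```

```bash
cat > c2.py <<'E'
from h import *
p,d,W,T,st=wrist('w2',1);print(st['tool_pos'])
q=np.isfinite(W[...,2])&(abs(W[...,2])<5);print(np.median(W[q][:,2]))
hsv=cv2.cvtColor(p,cv2.COLOR_RGB2HSV);b=(hsv[...,0]>100)&(hsv[...,0]<130)&(hsv[...,1]>110)&(np.hypot(W[...,0]-586,W[...,1]-195)<80)
XY=W[b][:,:2].astype(np.float32);print(b.sum(),cv2.minAreaRect(XY),np.median(W[b][:,2]))
q=(np.hypot(W[...,0]-586,W[...,1]-195)<75)&(W[...,2]>18)
save('w2h',np.uint8(np.clip(np.nan_to_num(W[...,2:3]+5)*6,0,255)).repeat(3,-1))
for dx,dy in [(0,0)]: pass
k,l,s,c=cv2.connectedComponentsWithStats(q.astype(np.uint8))
for i in range(1,k):
    if s[i,4]>15: P=W[l==i];print(s[i,4],P.mean(0).round(1),P.min(0).round(1),P.max(0).round(1))
E
python3 c2.py
```

```text
[587.06606417 192.97378595 204.20700907]
1.9828438657619643
2387 ((587.3862915039062, 192.20098876953125), (53.190059661865234, 106.43936920166016), 7.229543209075928) 6.318942799382086
304 [593.5 147.2  23.4] [577.6 139.9  18.2] [608.2 154.   25.7]
209 [588.7 177.9  25. ] [574.5 171.3  18. ] [603.2 185.3  30.1]
218 [585.2 206.7  25. ] [571.1 199.8  18.1] [600.1 213.8  30.1]
298 [582.3 237.6  23.4] [566.4 231.   18. ] [596.9 245.1  25.5]
49166 [596.8 194.7 304.3] [574.2 120.3 243.8] [608.3 268.4 331.9]
```

View pics/w2.png

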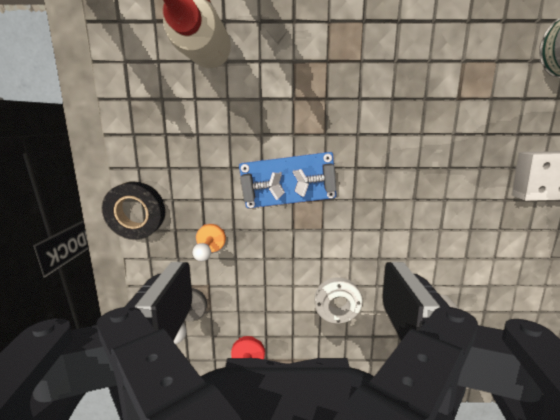

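The wrist view shows the holder at (288,180), the cover at (339,301), the orange and red spheres at left, and the bottle clear. Next is the sphere.

Call:
apply_moves --pt "-40 -32 0 0 0 0" --pt "-40 -32 0 0 0 0" --pt "-40 -32 0 0 0 0" --pt "-40 -31 0 0 0 0" --pt "0 0 0 0 0 0"

```text
time: 5.03
tool_pos: [424.6, 322.8, 204.4]
tcp_rot: [-180.0, 0.0, 0.2]
ft_force: [0.7, -0.8, -0.4]
finger_gap: 85.3
grip_force: 0.0
```

Call:
apply_moves --pt "0 0 0 0 0 0" --pt "0 0 0 0 0 0" --pt "0 0 0 0 0 0" --pt "0 0 0 0 0 0" --pt "0 0 0 0 0 0"

```text
time: 5.65
tool_pos: [427.0, 320.9, 204.0]
tcp_rot: [180.0, 0.0, 0.0]
ft_force: [-0.1, 0.4, 0.2]
finger_gap: 84.7
grip_force: 0.0
```

```bash
cat > c3.py <<'E'
from h import *
p,d,W,T,st=wrist('w3',1);print(st['tool_pos'])
fit(W,(427,320),30,5,22,'base');P=fit(W,(427,320),40,55,90,'ball')
from scipy.optimize import least_squares
print(least_squares(lambda c:np.linalg.norm(P-c,axis=1)-12.5,[427,320,62]).x)
fit(W,(434,129),45,12,30,'cover')
E
python3 c3.py
```

```text
[426.95164467 320.86248194 204.02447026]
base 756 mec [427.4 319.7] 22.6 rect [430.2 319.9] [38.5 43.4] 1.8 z [10.6 12.7 14.3]
ball 524 mec [427.4 319.6] 12.6 rect [427.7 319.5] [24.5 24. ] 89.1 z [65.3 72.  75.5]
[427.17773111 319.68294644  63.09575447]
cover 1780 mec [433.6 129.2] 30.0 rect [433.9 129.7] [58.2 58.8] 30.5 z [13.2 15.1 21.5]
```

View pics/w3.png

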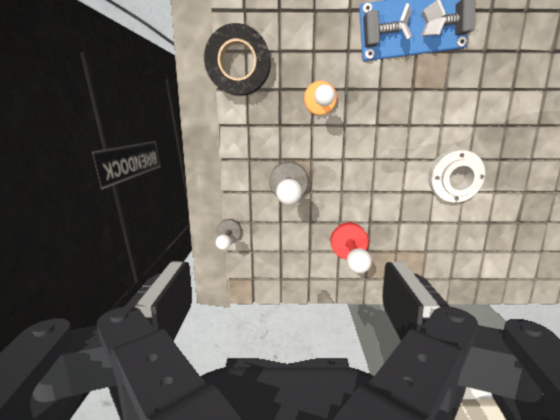

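Call:
apply_moves --pt "0 1 45 0 0 0" --pt "0 0 45 0 0 0" --pt "0 0 45 0 0 0" --pt "0 0 30 0 0 0" --pt "0 0 20 0 0 0" --fingers 70

```text
time: 6.32
tool_pos: [425.7, 319.5, 17.1]
tcp_rot: [179.9, 0.1, 0.0]
ft_force: [-0.5, 0.2, -0.1]
finger_gap: 70.2
grip_force: 0.0
```

Call:
apply_moves --pt "0 0 9 0 0 0" --pt "0 0 5 0 0 0" --pt "0 0 0 0 0 0" --pt "0 0 0 0 0 0" --pt "0 0 0 0 0 0"

```text
time: 6.95
tool_pos: [427.3, 320.4, 5.9]
tcp_rot: [-180.0, -0.1, 0.0]
ft_force: [-0.5, 1.1, 0.1]
finger_gap: 70.0
grip_force: 0.0
```

Call:
apply_moves --pt "0 0 0 0 0 0" --pt "0 0 0 0 0 0" --pt "0 0 0 0 0 0" --pt "0 0 0 0 0 0" --pt "0 0 0 0 0 0" --fingers 38 --grip_force 40

```text
time: 7.58
tool_pos: [426.7, 320.1, 5.1]
tcp_rot: [180.0, 0.0, 0.0]
ft_force: [-0.4, -0.7, 0.4]
finger_gap: 38.1
grip_force: 0.0
```

Call:
apply_moves --pt "0 0 0 0 0 0" --pt "0 0 0 0 0 0" --pt "0 0 0 0 0 0" --pt "0 0 0 0 0 0" --pt "0 0 0 0 0 0"

```text
time: 8.2
tool_pos: [426.7, 320.1, 5.1]
tcp_rot: [180.0, 0.0, 0.0]
ft_force: [-0.6, 0.0, -0.3]
finger_gap: 37.8
grip_force: 0.0
```

```bash
cat > c4.py <<'E'
from h import *
p,d,W,T,st=wrist('w4',1.2)
for c in ['scene']:
    p,d=eyes.snapshot(c);save('s4',p,(200,340,180,380),4)
a=cv2.imread('pics/w4.png');b=cv2.imread('pics/s4.png');b=cv2.resize(b,(600,420));a=cv2.resize(a,(560,420))[150:];b=b
cv2.imwrite('pics/c4.png',np.vstack([cv2.resize(a,(600,290)),cv2.resize(b,(600,310))]))
E
python3 c4.py
```

```text
(no output)
```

View pics/c4.png

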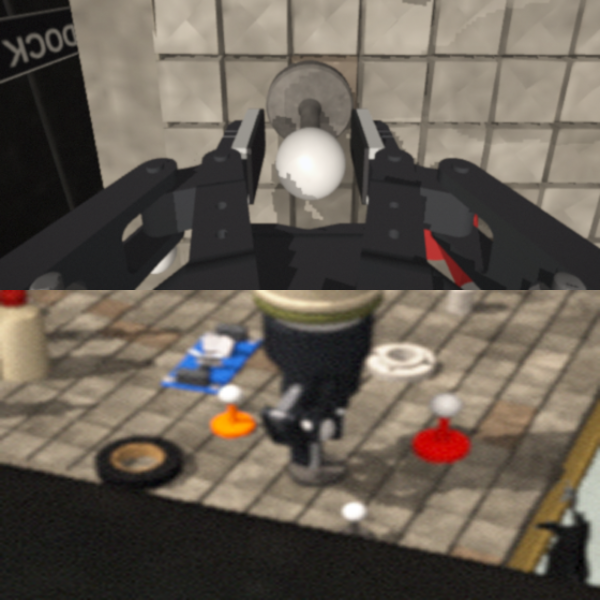

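The fingers closed above the base: ball at (310,160), fingertips either side with the base below them. I'll measure the tip height from the depth image.

```bash
cat > c5.py <<'E'
from h import *
p,d,W,T,st=wrist();print(st['tool_pos'],st['finger_gap'])
b=(abs(T[...,0])<15)&(abs(T[...,1])>17)&(abs(T[...,1])<40)
for s in (1,-1):
    q=b&(T[...,1]*s>0)&(W[...,2]>14.5);print('finger z',np.percentile(W[q][:,2],[0,2,10,50]).round(1),np.histogram(W[b&(T[...,1]*s>0)][:,2],np.arange(-4,40,2)))
q=(np.hypot(T[...,0],T[...,1])<15)&(W[...,2]<90);print('ball',np.percentile(W[q][:,2],[50,90,99]))
fit(W,(427,320),40,4,18,'base')
q=(T[...,0]<-5)&(T[...,0]>-60)&(abs(T[...,1])<12)&(W[...,2]>60);print('palm?',np.percentile(T[q],[1,10,50,90,99],axis=0).round(0))
E
python3 c5.py
```

```text
[426.72810217 320.14331359   5.11662032] 38.06025783840593
finger z [33.1 39.8 50.3 81.5] (array([ 59,  56, 333, 643,  22,   5,   9, 120, 230,   4,   0,   0,   0,
         0,   0,   0,   0,   0,   4,  20,  35]), array([-4, -2,  0,  2,  4,  6,  8, 10, 12, 14, 16, 18, 20, 22, 24, 26, 28,
       30, 32, 34, 36, 38]))
finger z [33.  39.7 49.9 80.8] (array([  0,  28, 748, 469,   8,   3,  10, 120, 142,   0,   0,   0,   0,
         0,   0,   0,   0,   0,   4,  23,  35]), array([-4, -2,  0,  2,  4,  6,  8, 10, 12, 14, 16, 18, 20, 22, 24, 26, 28,
       30, 32, 34, 36, 38]))
ball [67.31693407 74.42130519 75.77335669]
base 4161 mec [426.9 317.8] 24.2 rect [430.  318.9] [40.  45.8] 1.6 z [ 9.9 12.8 14.4]
palm? [[ -9.  -8. -69.]
 [ -8.  -5. -68.]
 [ -6.   1. -67.]
 [ -5.   7. -65.]
 [ -5.  10. -63.]]
```

```bash
cat > c6.py <<'E'
from h import *
p,d,W,T,st=wrist()
for v in range(240,420,10): print(v,[tuple(T[v,u].round().astype(int)) if d[v,u]>0 else None for u in (225,233,238,243,262,287,312)],p[v,238])
E
python3 c6.py 2>/dev/null
```

```text
240 [(np.int64(2), np.int64(-36), np.int64(4)), (np.int64(2), np.int64(-31), np.int64(4)), (np.int64(3), np.int64(-28), np.int64(3)), (np.int64(3), np.int64(-25), np.int64(3)), (np.int64(7), np.int64(-13), np.int64(-8)), (np.int64(7), np.int64(0), np.int64(-9)), (np.int64(7), np.int64(13), np.int64(-8))] [155 144 129]
250 [(np.int64(-3), np.int64(-36), np.int64(2)), (np.int64(-4), np.int64(-31), np.int64(3)), (np.int64(-4), np.int64(-28), np.int64(4)), (np.int64(-4), np.int64(-25), np.int64(3)), (np.int64(1), np.int64(-14), np.int64(-8)), (np.int64(5), np.int64(0), np.int64(-17)), (np.int64(1), np.int64(13), np.int64(-8))] [155 145 130]
260 [(np.int64(-9), np.int64(-36), np.int64(2)), (np.int64(11), np.int64(-23), np.int64(-43)), (np.int64(11), np.int64(-21), np.int64(-42)), (np.int64(10), np.int64(-19), np.int64(-40)), (np.int64(-5), np.int64(-14), np.int64(-8)), (np.int64(5), np.int64(0), np.int64(-30)), (np.int64(-5), np.int64(14), np.int64(-7))] [132 129 123]
270 [(np.int64(12), np.int64(-25), np.int64(-53)), (np.int64(12), np.int64(-22), np.int64(-53)), (np.int64(11), np.int64(-
[... 4156 characters left out ...]
nt64(-112))] [35 35 35]
400 [(np.int64(20), np.int64(-11), np.int64(-122)), (np.int64(20), np.int64(-10), np.int64(-123)), (np.int64(20), np.int64(-9), np.int64(-122)), (np.int64(11), np.int64(-10), np.int64(-114)), (np.int64(13), np.int64(-5), np.int64(-115)), (np.int64(11), np.int64(0), np.int64(-114)), (np.int64(12), np.int64(5), np.int64(-115))] [43 41 44]
410 [(np.int64(21), np.int64(-11), np.int64(-125)), (np.int64(20), np.int64(-10), np.int64(-125)), (np.int64(20), np.int64(-9), np.int64(-124)), (np.int64(11), np.int64(-9), np.int64(-117)), (np.int64(10), np.int64(-5), np.int64(-116)), (np.int64(11), np.int64(0), np.int64(-116)), (np.int64(11), np.int64(5), np.int64(-116))] [43 40 42]
```

Fingertips and palm really sit about 30 mm behind the reported TCP, so I need to go about 27 mm lower. I'll open and descend gently, watching the force.

Call:
apply_moves --pt "0 0 0 0 0 0" --pt "0 0 0 0 0 0" --pt "0 0 5 0 0 0" --pt "0 0 5 0 0 0" --pt "0 0 5 0 0 0" --fingers 58

```text
time: 9.02
tool_pos: [426.5, 320.0, -10.5]
tcp_rot: [180.0, 0.0, 0.0]
ft_force: [-0.2, -0.6, -1.2]
finger_gap: 57.7
grip_force: 0.0
```

Call:
apply_moves --pt "0 0 3 0 0 0" --pt "0 0 3 0 0 0" --pt "0 0 2 0 0 0" --pt "0 0 0 0 0 0" --pt "0 0 0 0 0 0"

```text
time: 9.65
tool_pos: [426.8, 320.2, -17.8]
tcp_rot: [-180.0, -0.0, 0.0]
ft_force: [-0.1, -0.2, -0.9]
finger_gap: 58.0
grip_force: 0.0
```

```bash
cat > c7.py <<'E'
from h import *
p,d,W,T,st=wrist();print(st['tool_pos'],st['finger_gap'],st['ft_force'])
g=st['finger_gap']/2
for s in (1,-1):
    q=(T[...,0]>8)&(T[...,0]<14)&(T[...,1]*s>g-2)&(T[...,1]*s<g+8)&(W[...,2]>18);print('tip',np.percentile(W[q][:,2],[0,2,5,10]).round(1),q.sum())
q=(T[...,0]>5)&(T[...,0]<14)&(abs(T[...,1])<12)&(W[...,2]>60);print('palm',np.unique(W[q][:,2].round()),)
E
python3 c7.py
```

```text
[426.83150767 320.18545487 -17.75941207] 57.968468545538656 [-0.05032649 -0.18846396 -0.9404436 ]
tip [18.3 20.6 23.9 28.7] 1869
tip [18.  20.7 24.  28.7] 1851
palm [ 60.  61.  62.  63.  64.  65.  66.  67.  68.  69.  70.  71.  72.  73.
  74.  75.  76.  82.  83.  84.  85.  86.  87.  88.  89.  90.  91.  92.
  93.  94.  95.  96.  97.  98.  99. 100. 101. 102.]
```

Call:
apply_moves --pt "0 0 3 0 0 0" --pt "0 0 2 0 0 0" --pt "0 0 0 0 0 0" --pt "0 0 0 0 0 0" --pt "0 0 0 0 0 0"

```text
time: 10.32
tool_pos: [426.8, 320.2, -22.8]
tcp_rot: [-180.0, -0.0, 0.0]
ft_force: [-0.9, 0.1, 0.8]
finger_gap: 58.1
grip_force: 0.0
```

Call:
apply_moves --pt "0 0 0 0 0 0" --pt "0 0 0 0 0 0" --pt "0 0 0 0 0 0" --pt "0 0 0 0 0 0" --pt "0 0 0 0 0 0" --fingers 38 --grip_force 40

```text
time: 10.95
tool_pos: [426.8, 320.0, -22.4]
tcp_rot: [180.0, -0.0, 0.0]
ft_force: [-2.0, -1.8, 4.8]
finger_gap: 40.6
grip_force: 39.8
```

```bash
python3 c7.py
```

```text
[426.81647821 319.97367755 -22.4180311 ] 40.55270015835704 [-1.99013718 -1.81853137  4.80620476]
tip [18.  20.1 23.1 27.5] 1749
tip [18.  19.8 22.7 27.2] 1691
palm [60. 61. 62. 63. 64. 65. 66. 67. 68. 69. 70. 71. 72. 73. 74. 75. 77. 78.
 79. 80. 81. 82. 83. 84. 85. 86. 87. 88. 89. 90. 91. 92. 93. 94. 95. 96.
 97. 98.]
```

Call:
apply_moves --pt "0 0 -3 0 0 0" --pt "0 0 -4 0 0 0" --pt "0 0 -4 0 0 0" --pt "0 0 -4 0 0 0" --pt "0 0 0 0 0 0"

```text
time: 11.62
tool_pos: [427.1, 320.4, -7.4]
tcp_rot: [-180.0, -0.0, 0.0]
ft_force: [0.1, -0.3, -3.5]
finger_gap: 39.9
grip_force: 40.4
```

```bash
cat > c8.py <<'E'
from h import *
from scipy.optimize import least_squares
p,d,W,T,st=wrist('w8',1.4);print(st['tool_pos'],st['finger_gap'],st['grip_force'],st['ft_force'])
q=(np.hypot(T[...,0],T[...,1])<12)&(T[...,2]>-72)&(T[...,2]<-35)&(p.min(-1)>90);P=T[q]
print('ball in tool',least_squares(lambda c:np.linalg.norm(P-c,axis=1)-12.5,[0,0,-40],loss='soft_l1').x.round(1))
E
python3 c8.py
```

```text
[427.08287552 320.35792391  -7.38580478] 39.8911735728795 40.4392780470198 [ 0.07570022 -0.34161978 -3.47612887]
ball in tool [  0.2   0.1 -44.3]
```

View pics/w8.png

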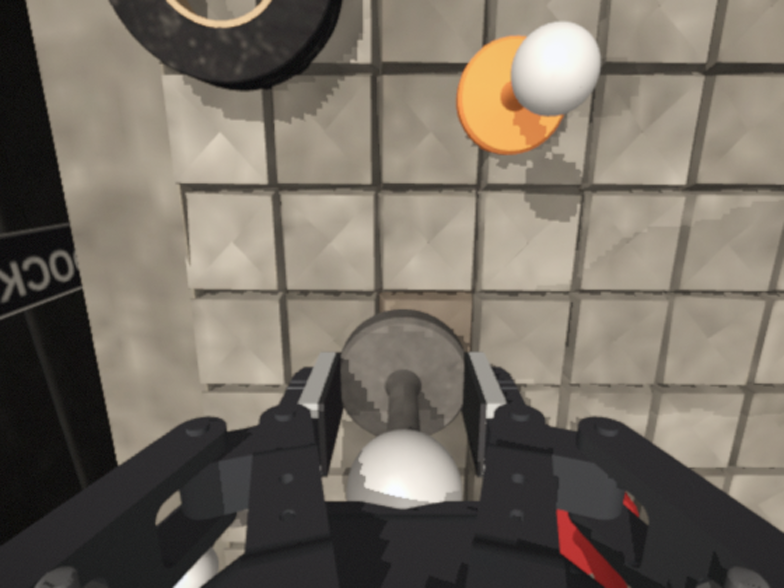

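The sphere's base, at (403,370), is held between the pads. I'll re-check the lift with the right depth window.

```bash
sed -i 's/>-72)&(T\[...,2\]<-35/>-105)\&(T[...,2]<-68/; s/\[0,0,-40\]/[0,0,-83]/; s/12)&(T/14)\&(T/' c8.py; sed -i "s/'w8',1.4//" c8.py; cat >> c8.py <<'E'
b=(np.hypot(T[...,0],T[...,1])<26)&(T[...,2]>-45)&(T[...,2]<-10)&(abs(T[...,1])<18);print('base top z',np.median(T[b][:,2]),'world z',np.median(W[b][:,2]),b.sum(),'ball z',st['tool_pos'][2]+83)
Q=T[b];print('front edge x',np.percentile(Q[abs(Q[:,1])<4][:,0],[95,99]))
E
python3 c8.py
```

```text
[426.91326748 320.22478364  -7.67008553] 40.220286924541355 40.43658044663289 [ 0.30345507  0.76905047 -1.95564205]
ball in tool [  0.7   0.2 -85.3]
base top z -35.07892728504899 world z 27.410241926261175 6075 ball z 75.32991446932337
front edge x [22.77317466 23.01104727]
```

Held and centred (offset about 0.5 mm), lifted 15 mm. On to the block.

Call:
apply_moves --pt "0 0 -20 0 0 0" --pt "0 0 -35 0 0 0" --pt "0 0 -35 0 0 0" --pt "0 20 -17 0 0 0" --pt "17 41 0 0 0 0"

```text
time: 12.35
tool_pos: [444.5, 260.2, 101.2]
tcp_rot: [-179.9, -0.2, 0.2]
ft_force: [0.3, 0.1, -2.6]
finger_gap: 40.0
grip_force: 40.9
```

Call:
apply_moves --pt "17 42 0 0 0 0" --pt "17 42 0 0 0 0" --pt "17 42 0 0 0 0" --pt "17 42 0 0 0 0" --pt "17 42 0 0 0 0"

```text
time: 12.98
tool_pos: [529.2, 47.8, 98.9]
tcp_rot: [-180.0, 0.0, 0.0]
ft_force: [-0.1, -0.5, -2.5]
finger_gap: 39.8
grip_force: 40.9
```

Call:
apply_moves --pt "17 42 0 0 0 0" --pt "17 42 0 0 0 0" --pt "17 42 0 0 0 0" --pt "15 30 0 0 0 0" --pt "0 0 0 0 0 0"

```text
time: 13.6
tool_pos: [595.4, -109.1, 98.7]
tcp_rot: [180.0, 0.0, -0.1]
ft_force: [0.6, 0.8, -2.5]
finger_gap: 40.4
grip_force: 41.0
```

Call:
apply_moves --pt "0 0 0 0 0 0" --pt "0 0 0 0 0 0" --pt "0 0 0 0 0 0" --pt "0 0 0 0 0 0" --pt "0 0 0 0 0 0"

```text
time: 14.22
tool_pos: [595.1, -106.5, 99.2]
tcp_rot: [-180.0, -0.0, 0.1]
ft_force: [0.1, -0.2, -3.1]
finger_gap: 40.1
grip_force: 41.0
```

```bash
python3 c8.py; cat > c9.py <<'E'
from h import *
p,d,W,T,st=wrist('w9',1);q=(abs(W[...,2]-25.5)<4)&(np.hypot(W[...,0]-595,W[...,1]+107)<60);P=W[q];
print(q.sum(),'x max',np.percentile(P[:,0],[97,99.5]),'y',np.percentile(P[:,1],[.5,3,97,99.5]),np.median(P[:,2]))
E
python3 c9.py
```

```text
[ 595.05522138 -106.50266761   99.19448674] 40.14993466340481 40.95283339027446 [ 0.12227701 -0.21861559 -3.11211734]
ball in tool [  0.7   0.2 -85.2]
base top z -35.13667191333755 world z 134.33118183395345 5602 ball z 182.19448673661253
front edge x [22.80784913 23.03734998]
4682 x max [620.05771795 621.10026333] y [-145.44603321 -143.89207901  -71.43628436  -69.89567059] 25.717486045217186
```

View pics/w9.png

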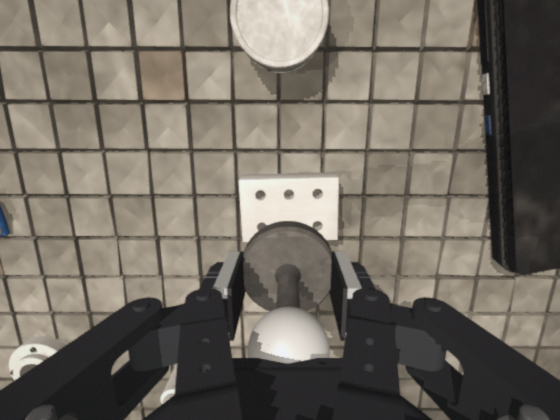

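Call:
apply_moves --pt "-0.6 1 30 0 0 0" --pt "0 0 30 0 0 0" --pt "0 0 20 0 0 0" --pt "0 0 9 0 0 0" --pt "0 0 4 0 0 0"

```text
time: 14.95
tool_pos: [594.7, -107.8, 6.1]
tcp_rot: [180.0, -0.0, 0.0]
ft_force: [-0.6, -0.3, -2.2]
finger_gap: 39.7
grip_force: 41.0
```

Call:
apply_moves --pt "0 0 0 0 0 0" --pt "0 0 1 0 0 0" --pt "0 0 0.5 0 0 0" --pt "0 0 0.5 0 0 0" --pt "0 0 0 0 0 0"

```text
time: 15.58
tool_pos: [594.5, -107.7, 4.2]
tcp_rot: [180.0, -0.0, 0.0]
ft_force: [0.2, -1.3, -1.8]
finger_gap: 39.7
grip_force: 41.0
```

Call:
apply_moves --pt "0 0 0 0 0 0" --pt "0 0 0.3 0 0 0" --pt "0 0 0.3 0 0 0" --pt "0 0 0 0 0 0" --pt "0 0 0 0 0 0"

```text
time: 16.2
tool_pos: [594.4, -107.8, 3.5]
tcp_rot: [-180.0, 0.0, 0.0]
ft_force: [-0.3, 0.4, -2.2]
finger_gap: 40.1
grip_force: 41.0
```

Call:
apply_moves --pt "0 0 0.4 0 0 0" --pt "0 0 0.4 0 0 0" --pt "0 0 0.4 0 0 0" --pt "0 0 0 0 0 0" --pt "0 0 0 0 0 0"

```text
time: 16.82
tool_pos: [594.6, -107.8, 3.0]
tcp_rot: [180.0, -0.0, 0.1]
ft_force: [-4.4, 1.1, 4.7]
finger_gap: 39.9
grip_force: 42.0
```

Contact. Release and rise straight up.

Call:
apply_moves --pt "0 0 -0.4 0 0 0" --pt "0 0 0 0 0 0" --pt "0 0 0 0 0 0" --pt "0 0 0 0 0 0" --pt "0 0 0 0 0 0" --fingers 62

```text
time: 17.45
tool_pos: [594.5, -107.8, 2.7]
tcp_rot: [180.0, -0.0, 0.0]
ft_force: [0.3, -0.1, -0.5]
finger_gap: 61.9
grip_force: 0.0
```

Call:
apply_moves --pt "0 0 -10 0 0 0" --pt "0 0 -30 0 0 0" --pt "0 0 -45 0 0 0" --pt "0 0 -45 0 0 0" --pt "0 0 -45 0 0 0"

```text
time: 18.08
tool_pos: [594.5, -107.7, 180.1]
tcp_rot: [180.0, -0.1, 0.0]
ft_force: [1.0, 0.7, -0.1]
finger_gap: 62.2
grip_force: 0.0
```

Call:
apply_moves --pt "0 0 0 0 0 0" --pt "0 0 0 0 0 0" --pt "0 0 0 0 0 0" --pt "0 0 0 0 0 0" --pt "0 0 0 0 0 0"

```text
time: 18.7
tool_pos: [594.0, -107.7, 176.8]
tcp_rot: [-180.0, 0.1, 0.0]
ft_force: [0.1, -0.3, -0.0]
finger_gap: 62.0
grip_force: 0.0
```

```bash
cat > d1.py <<'E'
from h import *
from scipy.optimize import least_squares
p,d,W,T,st=wrist();print(st['tool_pos'])
P=fit(W,(595,-107),25,80,110,'ball');print(least_squares(lambda c:np.linalg.norm(P-c,axis=1)-12.5,[595,-107,88]).x.round(1))
fit(W,(595,-107),30,34,44,'base');fit(W,(595,-107),60,22,30,'block')
E
python3 d1.py
```

```text
[ 594.00815376 -107.66188114  176.82356248]
ball 742 mec [ 595.3 -107.5] 12.5 rect [ 595.5 -107.5] [24.1 24.7] 0.4 z [ 90.8  97.3 100.8]
[ 594.9 -107.5   88.5]
base 1031 mec [ 594.9 -107.5] 22.5 rect [ 598.5 -107.5] [43.3 37.8] 89.9 z [36.2 38.2 39.8]
block 1888 mec [ 595.4 -107.6] 45.0 rect [ 595.1 -107.3] [51.2 75.5] 1.8 z [24.5 25.8 27. ]
```

The sphere is centred to within 0.5 mm. Now the shaft.

Call:
apply_moves --pt "-42 -25 0 0 0 0" --pt "-42 -25 0 0 0 0" --pt "-42 -25 0 0 0 0" --pt "-42 -25 0 0 0 0" --pt "0 0 0 0 0 0"

```text
time: 19.38
tool_pos: [424.2, -6.5, 177.3]
tcp_rot: [-180.0, 0.0, 0.1]
ft_force: [1.3, -0.4, -0.5]
finger_gap: 61.7
grip_force: 0.0
```

Call:
apply_moves --pt "0 0 0 0 0 0" --pt "0 0 0 0 0 0" --pt "0 0 0 0 0 0" --pt "0 0 0 0 0 0" --pt "0 0 0 0 0 0"

```text
time: 20.0
tool_pos: [426.5, -8.0, 177.6]
tcp_rot: [-180.0, 0.0, 0.0]
ft_force: [0.1, 0.1, 0.3]
finger_gap: 61.9
grip_force: 0.0
```

```bash
cat > d2.py <<'E'
from h import *
p,d,W,T,st=wrist('w10',1);print(st['tool_pos'])
P=fit(W,(426,-7),30,54,66,'top');P=fit(W,(426,-7),30,15,66,'all');print(np.histogram(P[:,2],np.arange(14,68,4)))
u=np.argwhere((np.hypot(W[...,0]-426,W[...,1]+7)<30)&(W[...,2]>15));print(u.min(0),u.max(0))
save('w10c',p,(u.min(0)[0]-20,u.max(0)[0]+20,u.min(0)[1]-30,u.max(0)[1]+30),5)
E
python3 d2.py
```

```text
[426.47726094  -8.00487103 177.55382797]
top 314 mec [425.8  -6.5] 9.3 rect [425.9  -6.9] [17.5 17.6] 22.0 z [56.8 59.  60.2]
all 595 mec [425.9  -6.7] 12.0 rect [427.3  -6.9] [20.8 23.3] 0.1 z [22.3 56.9 60. ]
(array([ 13,  17,  10,  16,  16,  15, 145,  21,  15,  13,  36, 278,   0]), array([14, 18, 22, 26, 30, 34, 38, 42, 46, 50, 54, 58, 62, 66]))
[177 146] [419 419]
```

View pics/w10c.png

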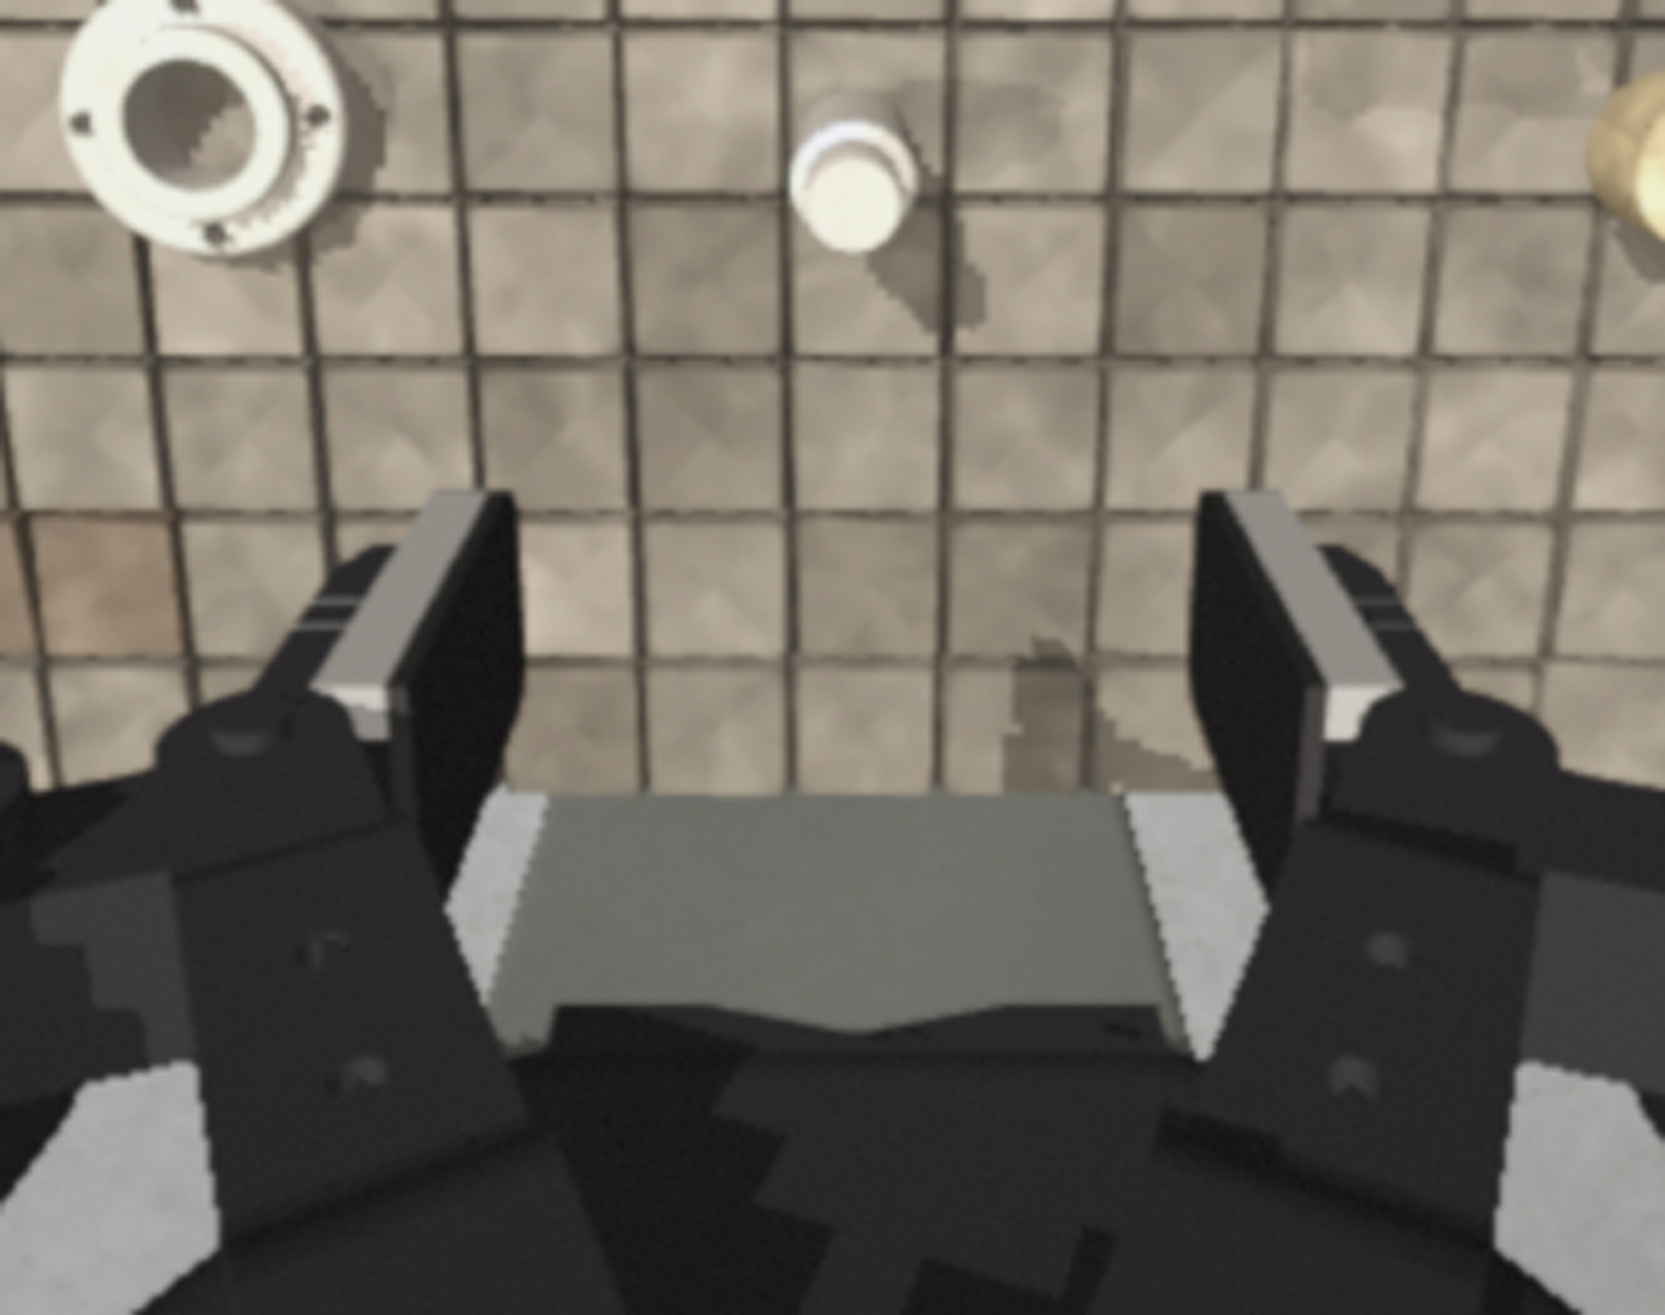

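The picture shows a stepped shaft with a slim upper part (about 18 mm) above a shoulder at about 40 mm, plus the cover at left and the bush at right. I'll grip the slim part.

Call:
apply_moves --pt "-0.6 -1.2 40 0 0 0" --pt "0 0 40 0 0 0" --pt "0 0 40 0 0 0" --pt "0 0 25 0 0 0" --pt "0 0 12 0 0 0" --fingers 50

```text
time: 20.68
tool_pos: [424.6, -6.5, 19.2]
tcp_rot: [-180.0, 0.1, 0.0]
ft_force: [-0.9, 0.3, -0.2]
finger_gap: 49.9
grip_force: 0.0
```

Call:
apply_moves --pt "0 0 4 0 0 0" --pt "0 0 0 0 0 0" --pt "0 0 0 0 0 0" --pt "0 0 0 0 0 0" --pt "0 0 0 0 0 0"

```text
time: 21.3
tool_pos: [426.1, -6.7, 17.1]
tcp_rot: [180.0, -0.0, 0.0]
ft_force: [0.4, -0.3, -0.5]
finger_gap: 49.9
grip_force: 0.0
```

Call:
apply_moves --pt "0 0 0 0 0 0" --pt "0 0 0 0 0 0" --pt "0 0 0 0 0 0" --pt "0 0 0 0 0 0" --pt "0 0 0 0 0 0" --fingers 10 --grip_force 60

```text
time: 21.92
tool_pos: [426.1, -6.8, 17.0]
tcp_rot: [180.0, -0.0, 0.0]
ft_force: [-0.8, 0.3, 5.3]
finger_gap: 21.3
grip_force: 58.7
```

Call:
apply_moves --pt "0 0 0 0 0 0" --pt "0 0 0 0 0 0" --pt "0 0 0 0 0 0" --pt "0 0 0 0 0 0" --pt "0 0 0 0 0 0"

```text
time: 22.55
tool_pos: [426.1, -6.8, 17.0]
tcp_rot: [180.0, -0.0, 0.0]
ft_force: [-1.0, -0.4, 4.7]
finger_gap: 21.9
grip_force: 58.7
```

Call:
apply_moves --pt "0 0 -5 0 0 0" --pt "0 0 -15 0 0 0" --pt "0 0 -30 0 0 0" --pt "0 0 -30 0 0 0" --pt "0 0 0 0 0 0"

```text
time: 23.18
tool_pos: [428.1, -7.0, 100.0]
tcp_rot: [180.0, -0.3, 0.1]
ft_force: [-0.6, 0.6, -2.1]
finger_gap: 21.5
grip_force: 58.9
```

Call:
apply_moves --pt "0 0 0 0 0 0" --pt "0 0 0 0 0 0" --pt "0 0 0 0 0 0" --pt "0 0 0 0 0 0" --pt "0 0 0 0 0 0"

```text
time: 23.8
tool_pos: [425.7, -6.7, 96.5]
tcp_rot: [-180.0, 0.0, 0.0]
ft_force: [-0.5, -0.5, -0.3]
finger_gap: 21.6
grip_force: 58.9
```

```bash
cat > d3.py <<'E'
from h import *
p,d,W,T,st=wrist();print(st['tool_pos'],st['ft_force'],st['finger_gap'])
save('w11',p,(180,330,190,390),4)
q=(np.hypot(T[...,0],T[...,1])<14)&(T[...,2]<10)&(T[...,2]>-60);P=T[q];print(np.histogram(P[:,2],np.arange(-60,12,4)))
for lo,hi in[(-50,-40),(-40,-30),(-30,-20),(-20,-10)]:
    Q=P[(P[:,2]>lo)&(P[:,2]<hi)]
    if len(Q)>5: print(lo,np.percentile(Q,[2,50,98],axis=0).round(1).tolist())
E
python3 d3.py
```

```text
[425.65038334  -6.67309872  96.46374828] [-0.52916847 -0.51005634 -0.33113476] 21.563479785196666
(array([  74,   68,   63,   63, 1282,  187,  175,  164,  281,  384,  123,
        117,  100,   99,   95,   86,   79]), array([-60, -56, -52, -48, -44, -40, -36, -32, -28, -24, -20, -16, -12,
        -8,  -4,   0,   4,   8]))
-50 [[-7.9, -11.0, -48.3], [0.8, -0.1, -42.1], [8.7, 10.4, -40.5]]
-40 [[-7.8, -11.1, -39.8], [7.3, -0.1, -35.2], [9.2, 10.4, -30.2]]
-30 [[-4.4, -11.0, -29.7], [7.7, -0.1, -24.0], [11.8, 10.4, -20.5]]
-20 [[4.2, -11.1, -19.8], [10.6, -0.4, -15.5], [12.2, 10.6, -10.2]]
```

View pics/w11.png

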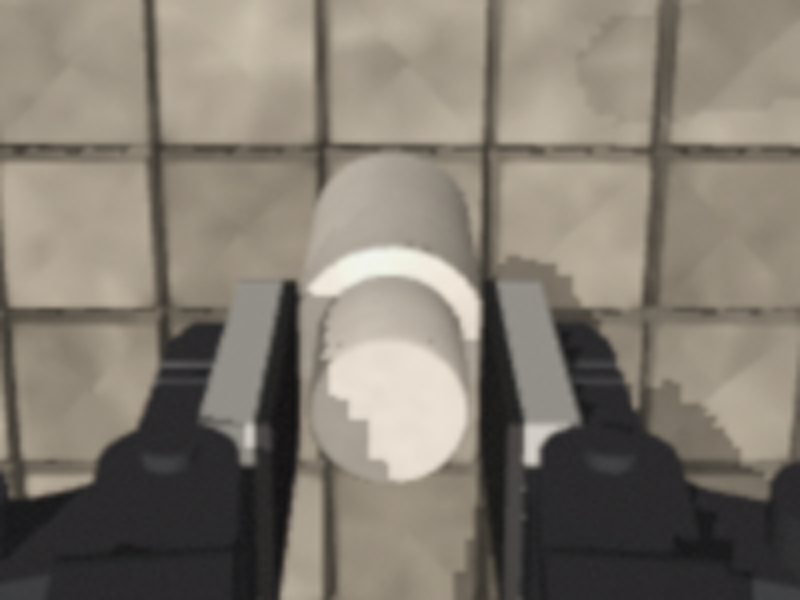

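The shaft is upright between the pads, gripped on the collar just below the shoulder. On to above the holder.

Call:
apply_moves --pt "20 -25 0 0 0 0" --pt "40 -50 0 0 0 0" --pt "40 -50 0 0 0 0" --pt "40 -50 0 0 0 0" --pt "21 -24 0 0 0 0"

```text
time: 24.48
tool_pos: [585.1, 191.6, 96.4]
tcp_rot: [-180.0, -0.0, 0.1]
ft_force: [0.2, -1.0, -1.5]
finger_gap: 21.5
grip_force: 59.1
```

Call:
apply_moves --pt "0 0 10 0 0 0" --pt "0 0 0 0 0 0" --pt "0 0 0 0 0 0" --pt "0 0 0 0 0 0" --pt "0 0 0 0 0 0"

```text
time: 25.1
tool_pos: [583.9, 188.4, 87.3]
tcp_rot: [-180.0, -0.0, 0.0]
ft_force: [-0.2, 0.0, -1.0]
finger_gap: 21.3
grip_force: 59.2
```

```bash
cat > d4.py <<'E'
from h import *
p,d,W,T,st=wrist('w12',1.4);print(st['tool_pos'],st['tcp_rot'])
q=(np.hypot(T[...,0],T[...,1])<13)&(abs(T[...,2]+42)<2.5);print('shaft top W',W[q].mean(0),cv2.minEnclosingCircle(W[q][:,:2].astype(np.float32)))
q=(np.hypot(W[...,0]-587,W[...,1]-192)<75)&(W[...,2]>18)&(W[...,2]<33)
k,l,s,c=cv2.connectedComponentsWithStats(q.astype(np.uint8))
for i in range(1,k):
    if s[i,4]>60: P=W[l==i];print(s[i,4],P.mean(0).round(1),cv2.minAreaRect(P[:,:2].astype(np.float32)))
E
python3 d4.py
```

```text
[583.92323073 188.395719    87.28931535] [-1.79989962e+02 -4.60666562e-02  4.95996465e-03]
shaft top W [584.65621064 188.68791325 129.22160543] ((583.6610717773438, 188.61300659179688), 12.93066692352295)
646 [593.8 147.1  23.4] ((593.1162719726562, 146.55984497070312), (30.064645767211914, 12.30890941619873), 7.113047122955322)
419 [590.  177.6  24.9] ((589.2002563476562, 176.7682342529297), (30.398193359375, 13.36447811126709), 10.895524978637695)
476 [585.7 206.6  24.8] ((585.8535766601562, 206.986083984375), (29.328588485717773, 13.453736305236816), 5.272849082946777)
640 [582.7 237.2  23.3] ((581.6471557617188, 237.65707397460938), (30.15680503845215, 12.086555480957031), 7.077409744262695)
```

View pics/w12.png

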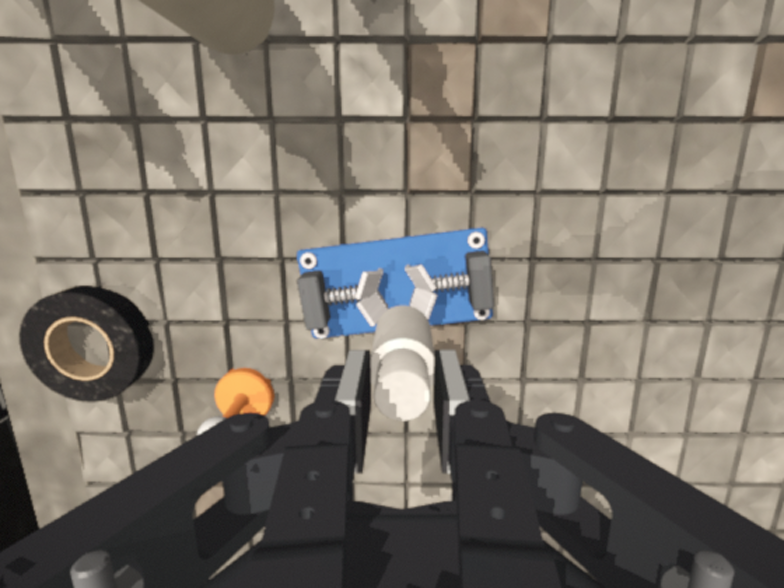

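Call:
apply_moves --pt "3 -3.5 0 0 0 0" --pt "0 0 12 0 0 0" --pt "0 0 15 0 0 0" --pt "0 0 8 0 0 0" --pt "0 0 0 0 0 0"

```text
time: 25.78
tool_pos: [585.5, 192.0, 49.9]
tcp_rot: [180.0, 0.2, 0.0]
ft_force: [-0.5, -0.6, -0.2]
finger_gap: 21.5
grip_force: 59.2
```

Call:
apply_moves --pt "0 0 2 0 0 0" --pt "0 0 0 0 0 0" --pt "0 0 0 0 0 0" --pt "0 0 0 0 0 0" --pt "0 0 0 0 0 0"

```text
time: 26.4
tool_pos: [586.8, 192.4, 49.8]
tcp_rot: [-180.0, -0.0, 0.0]
ft_force: [0.7, -0.1, -1.3]
finger_gap: 21.1
grip_force: 59.2
```

```bash
sed -i "s/'w12',1.4/'w13',1/" d4.py; python3 d4.py
```

```text
[586.83105338 192.37804634  49.84564074] [-1.79995658e+02 -1.26650279e-02  4.39116685e-02]
shaft top W [587.64904035 192.62859824  91.803306  ] ((586.9125366210938, 192.38905334472656), 12.804716110229492)
889 [594.2 147.2  23.2] ((593.187255859375, 146.6416778564453), (30.086206436157227, 12.352246284484863), 7.783276081085205)
537 [590.4 177.3  25.4] ((590.211181640625, 176.720947265625), (27.944181442260742, 11.632303237915039), 17.0969295501709)
460 [588.9 207.7  25.3] ((587.1690063476562, 208.547119140625), (9.491962432861328, 25.88514518737793), 75.7362060546875)
873 [582.9 237.1  23.3] ((581.7351684570312, 237.86569213867188), (30.193544387817383, 12.617283821105957), 7.1759514808654785)
```

Aligned within about 0.5 mm. Insert.

Call:
apply_moves --pt "0 0.3 3 0 0 0" --pt "0 0 3 0 0 0" --pt "0 0 3 0 0 0" --pt "0 0 3 0 0 0" --pt "0 0 0 0 0 0"

```text
time: 27.08
tool_pos: [586.4, 192.0, 37.2]
tcp_rot: [180.0, 0.0, 0.0]
ft_force: [-1.3, -0.2, -1.5]
finger_gap: 21.4
grip_force: 59.2
```

Call:
apply_moves --pt "0 0 2 0 0 0" --pt "0 0 2 0 0 0" --pt "0 0 2 0 0 0" --pt "0 0 2 0 0 0" --pt "0 0 0 0 0 0"

```text
time: 27.7
tool_pos: [588.0, 192.4, 31.3]
tcp_rot: [-180.0, -0.1, 0.0]
ft_force: [-0.6, -0.5, 6.0]
finger_gap: 21.3
grip_force: 60.2
```

Call:
apply_moves --pt "0 0 1 0 0 0" --pt "0 0 1 0 0 0" --pt "0 0 1 0 0 0" --pt "0 0 0.5 0 0 0" --pt "0 0 0 0 0 0"

```text
time: 28.32
tool_pos: [587.0, 192.1, 26.2]
tcp_rot: [-180.0, -0.0, 0.0]
ft_force: [1.1, 0.2, 2.7]
finger_gap: 21.5
grip_force: 59.5
```

Call:
apply_moves --pt "0 0 1 0 0 0" --pt "0 0 1 0 0 0" --pt "0 0 0.6 0 0 0" --pt "0 0 0 0 0 0" --pt "0 0 0 0 0 0"

```text
time: 28.95
tool_pos: [586.7, 192.0, 23.5]
tcp_rot: [180.0, 0.0, 0.0]
ft_force: [1.7, 0.5, 1.0]
finger_gap: 21.4
grip_force: 59.4
```

Call:
apply_moves --pt "0 0 0.5 0 0 0" --pt "0 0 0 0 0 0" --pt "0 0 0 0 0 0" --pt "0 0 0 0 0 0" --pt "0 0 0 0 0 0"

```text
time: 29.58
tool_pos: [586.8, 192.1, 23.2]
tcp_rot: [-180.0, -0.0, 0.0]
ft_force: [1.5, 0.2, 3.2]
finger_gap: 21.4
grip_force: 59.6
```

Call:
apply_moves --pt "0 0 0.5 0 0 0" --pt "0 0 0.4 0 0 0" --pt "0 0 0 0 0 0" --pt "0 0 0 0 0 0" --pt "0 0 0 0 0 0"

```text
time: 30.2
tool_pos: [587.3, 192.1, 23.1]
tcp_rot: [-180.0, -0.1, 0.0]
ft_force: [0.3, -0.3, 7.2]
finger_gap: 20.8
grip_force: 60.0
```

Call:
apply_moves --pt "0 0 0.5 0 0 0" --pt "0 0 0.4 0 0 0" --pt "0 0 0 0 0 0" --pt "0 0 0 0 0 0" --pt "0 0 0 0 0 0"

```text
time: 30.82
tool_pos: [587.7, 192.1, 23.0]
tcp_rot: [-180.0, -0.1, 0.0]
ft_force: [-1.6, -1.1, 12.7]
finger_gap: 21.8
grip_force: 60.6
```

Call:
apply_moves --pt "0 0 0 0 0 0" --pt "0 0 0 0 0 0" --pt "0 0 0 0 0 0" --pt "0 0 0 0 0 0" --pt "0 0 -2 0 0 0" --fingers 45

```text
time: 31.45
tool_pos: [586.5, 192.0, 23.0]
tcp_rot: [180.0, 0.0, 0.0]
ft_force: [-0.3, -0.5, 0.0]
finger_gap: 44.8
grip_force: 0.0
```

Call:
apply_moves --pt "0 0 -15 0 0 0" --pt "0 0 -30 0 0 0" --pt "0 0 -35 0 0 0" --pt "0 0 -35 0 0 0" --pt "0 0 -25 0 0 0"

```text
time: 32.08
tool_pos: [587.7, 192.3, 166.9]
tcp_rot: [-180.0, -0.2, 0.0]
ft_force: [-0.1, 0.1, -0.2]
finger_gap: 44.7
grip_force: 0.0
```

Call:
apply_moves --pt "0 0 0 0 0 0" --pt "0 0 0 0 0 0" --pt "0 0 0 0 0 0" --pt "0 0 0 0 0 0" --pt "0 0 0 0 0 0"

```text
time: 32.7
tool_pos: [586.4, 192.0, 162.6]
tcp_rot: [180.0, 0.1, 0.0]
ft_force: [0.0, -0.3, -0.6]
finger_gap: 45.0
grip_force: 0.0
```

```bash
cat > d5.py <<'E'
from h import *
p,d,W,T,st=wrist();print(st['tool_pos'])
fit(W,(587,192),20,58,75,'shaft top');q=(np.hypot(W[...,0]-587,W[...,1]-192)<13)&(W[...,2]>35);print(np.histogram(W[q][:,2],np.arange(36,72,2)))
P=fit(W,(587,192),14,40,48,'shoulder')
fit(W,(434,129),45,12,30,'cover')
b=(abs(W[...,2])<4)&(W[...,0]<700)&(W[...,0]>480);print('plate',np.median(W[b][:,2]))
E
python3 d5.py
```

```text
[586.41652529 191.95687747 162.58720785]
shaft top 362 mec [587.4 192.5] 9.0 rect [587.5 192.8] [17.1 17.7] 89.1 z [62.7 65.1 66.2]
(array([ 12,   6,   8,  13,  27, 136,  18,   5,  13,   6,  11,   8,   8,
        23, 288,  35,   0]), array([36, 38, 40, 42, 44, 46, 48, 50, 52, 54, 56, 58, 60, 62, 64, 66, 68,
       70]))
shoulder 184 mec [587.3 192.4] 12.1 rect [589.8 192.5] [19.1 22.8] 0.3 z [42.1 46.7 47.8]
cover 758 mec [432.3 133.6] 29.6 rect [429.4 143.2] [59.1 28.7] 16.8 z [13.1 15.1 21.3]
plate 1.9064169778020243
```

The shaft is home: its top is at 65 mm, exactly 59 + 6. Next is the cover.

Call:
apply_moves --pt "-40 16 0 0 0 0" --pt "-40 16 0 0 0 0" --pt "-40 16 0 0 0 0" --pt "-33 14.7 0 0 0 0" --pt "0 0 0 0 0 0" --fingers 80

```text
time: 33.38
tool_pos: [432.2, 128.6, 163.1]
tcp_rot: [180.0, 0.0, 0.0]
ft_force: [0.4, 0.1, -0.4]
finger_gap: 79.9
grip_force: 0.0
```

Call:
apply_moves --pt "0 0 30 0 0 0" --pt "0 0 0 0 0 0" --pt "0 0 0 0 0 0" --pt "0 0 0 0 0 0" --pt "0 0 0 0 0 0"

```text
time: 34.0
tool_pos: [434.5, 129.4, 134.1]
tcp_rot: [-180.0, -0.1, 0.0]
ft_force: [0.2, 1.1, 0.3]
finger_gap: 79.8
grip_force: 0.0
```

```bash
cat > e1.py <<'E'
from h import *
import sys
p,d,W,T,st=wrist();print(st['tool_pos'],st['tcp_rot'])
fit(W,(434,129),45,8,30,'cover');fit(W,(434,129),30,18,30,'hub')
E
python3 e1.py
```

```text
[434.46483337 129.36339445 134.13934683] [-1.79985892e+02 -7.21215027e-02  4.52498117e-02]
cover 2547 mec [433.3 129.1] 29.7 rect [433.4 129.2] [59.  58.4] 2.2 z [13.  15.  21.5]
hub 803 mec [433.3 129.1] 20.1 rect [433.7 129.1] [39.2 39. ] 0.9 z [19.4 20.8 21.9]
```

Call:
apply_moves --pt "-1 0.2 40 0 0 0" --pt "0 0 45 0 0 0" --pt "0 0 35 0 0 0" --pt "0 0 20 0 0 0" --pt "0 0 10 0 0 0" --fingers 72

```text
time: 34.67
tool_pos: [432.0, 128.9, -17.8]
tcp_rot: [180.0, 0.1, 0.0]
ft_force: [0.4, -0.1, 0.1]
finger_gap: 72.0
grip_force: 0.0
```

Call:
apply_moves --pt "0 0 5 0 0 0" --pt "0 0 3 0 0 0" --pt "0 0 2 0 0 0" --pt "0 0 0 0 0 0" --pt "0 0 0 0 0 0"

```text
time: 35.3
tool_pos: [433.1, 129.1, -26.4]
tcp_rot: [-180.0, -0.0, 0.0]
ft_force: [0.5, -0.3, -0.3]
finger_gap: 72.1
grip_force: 0.0
```

```bash
cat > e2.py <<'E'
from h import *
p,d,W,T,st=wrist('w14',1);print(st['tool_pos'],st['finger_gap'],st['ft_force'])
g=st['finger_gap']/2
for s in (1,-1):
    q=(T[...,0]>6)&(T[...,0]<16)&(T[...,1]*s>g-3)&(T[...,1]*s<g+12)&(W[...,2]<60);print('tip',np.histogram(W[q][:,2],np.arange(-4,40,2))[0])
E
python3 e2.py
```

```text
[433.07674529 129.08372248 -26.36771835] 72.09436227017846 [ 0.45479578 -0.32060542 -0.29637104]
tip [  0   0 129 451  21   0   0  11  18  41  63  51  69  65  68  72  88  72
  83  92  94]
tip [  0   0 168 416   6   0   0   9  20  41  52  60  63  59  59  77  79  74
  78  86  88]
```

Call:
apply_moves --pt "0 0 2 0 0 0" --pt "0 0 2 0 0 0" --pt "0 0 0 0 0 0" --pt "0 0 0 0 0 0" --pt "0 0 0 0 0 0"

```text
time: 35.98
tool_pos: [432.9, 129.0, -30.7]
tcp_rot: [-180.0, -0.0, 0.0]
ft_force: [-0.3, -0.5, 0.1]
finger_gap: 71.9
grip_force: 0.0
```

Call:
apply_moves --pt "0 0 0 0 0 0" --pt "0 0 0 0 0 0" --pt "0 0 0 0 0 0" --pt "0 0 0 0 0 0" --pt "0 0 0 0 0 0" --fingers 50 --grip_force 40

```text
time: 36.6
tool_pos: [432.9, 129.0, -30.2]
tcp_rot: [180.0, -0.0, 0.0]
ft_force: [-2.3, -1.5, 6.7]
finger_gap: 55.9
grip_force: 41.9
```

Call:
apply_moves --pt "0 0 0 0 0 0" --pt "0 0 -5 0 0 0" --pt "0 0 -10 0 0 0" --pt "0 0 -15 0 0 0" --pt "0 0 0 0 0 0"

```text
time: 37.22
tool_pos: [434.6, 129.4, 1.3]
tcp_rot: [-180.0, -0.2, 0.0]
ft_force: [0.9, 0.2, -0.8]
finger_gap: 56.3
grip_force: 43.1
```

Call:
apply_moves --pt "0 0 0 0 0 0" --pt "0 0 0 0 0 0" --pt "0 0 0 0 0 0" --pt "0 0 0 0 0 0" --pt "0 0 0 0 0 0"

```text
time: 37.85
tool_pos: [432.7, 129.0, -0.8]
tcp_rot: [180.0, 0.0, 0.0]
ft_force: [0.5, 0.5, -1.9]
finger_gap: 55.9
grip_force: 43.0
```

```bash
cat > e3.py <<'E'
from h import *
p,d,W,T,st=wrist('w15',1);print(st['tool_pos'],st['finger_gap'],st['grip_force'],st['ft_force'])
U=T.copy();U[...,2]*=-1
P=fit(U,(0,0),24,33,60,'hub(tool)');P=fit(U,(0,0),31,20,60,'all(tool)')
Q=U[(np.hypot(U[...,0],U[...,1])<31)&(U[...,2]>20)&(U[...,2]<60)&(abs(U[...,1])<20)];
A=np.c_[P[:,:2],np.ones(len(P))]
H=fit(U,(0,0),21,38,60,'');A=np.c_[H[:,:2],np.ones(len(H))];print('tilt',np.linalg.lstsq(A,H[:,2],rcond=None)[0]);print(np.histogram(Q[:,2],np.arange(20,60,2)))
E
python3 e3.py
```

```text
[432.6984293  129.01507694  -0.83538476] 55.94121700213556 43.041050939678954 [ 0.45878959  0.53395739 -1.92415619]
hub(tool) 7134 mec [ 0. -0.] 24.0 rect [0.  0.1] [47.6 47.9] 56.4 z [37.7 49.4 51.6]
all(tool) 13287 mec [ 0.4 -0. ] 30.8 rect [ 0.8 -0.1] [58.2 59.2] 89.8 z [35.8 45.  51.9]
 5191 mec [0.4 0. ] 20.9 rect [ 0.9 -0.2] [40.5 40.6] 28.2 z [41.1 50.5 51.7]
tilt [ 4.67591332e-02 -9.34418083e-03  4.88758592e+01]
(array([   0,    0,    0,    0,    3,  142,  230,  265,  260,  292,  292,
       1033, 2907,  460,  573, 3181,   77,    0,    0]), array([20, 22, 24, 26, 28, 30, 32, 34, 36, 38, 40, 42, 44, 46, 48, 50, 52,
       54, 56, 58]))
```

View pics/w15.png

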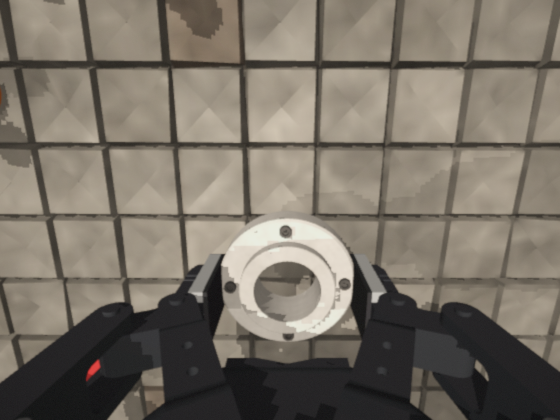

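The cover is held level between the pads at (287,285). Carry it to the midpoint (591.2, 42.4).

Call:
apply_moves --pt "0 0 -20 0 0 0" --pt "20 11 -20 0 0 0" --pt "40 22 0 0 0 0" --pt "40 22 0 0 0 0" --pt "40 22 0 0 0 0"

```text
time: 38.52
tool_pos: [574.1, 51.4, 39.3]
tcp_rot: [-180.0, -0.0, 0.1]
ft_force: [1.0, 0.4, -1.4]
finger_gap: 55.7
grip_force: 43.1
```

Call:
apply_moves --pt "18 9.6 0 0 0 0" --pt "0 0 0 0 0 0" --pt "0 0 0 0 0 0" --pt "0 0 0 0 0 0" --pt "0 0 0 0 0 0"

```text
time: 39.15
tool_pos: [590.3, 43.1, 39.4]
tcp_rot: [-180.0, 0.0, 0.1]
ft_force: [0.6, -0.2, -1.8]
finger_gap: 55.9
grip_force: 43.1
```

```bash
cat > e4.py <<'E'
from h import *
p,d,W,T,st=wrist();print(st['tool_pos'],st['tcp_rot'],st['finger_gap'])
U=T.copy();U[...,2]*=-1
q=(np.hypot(U[...,0]-.5,U[...,1])<20.5)&(abs(U[...,2]-50.8)<3);H=U[q];A=np.c_[H[:,:2],np.ones(len(H))];k=np.linalg.lstsq(A,H[:,2],rcond=None)[0];print('tilt deg',np.degrees(k[:2]),k[2],cv2.minEnclosingCircle(H[:,:2].astype(np.float32)))
z=[cv2.minEnclosingCircle(W[(np.hypot(W[...,0]-c[0],W[...,1]-c[1])<55)&(abs(W[...,2]-25.5)<4)][:,:2].astype(np.float32)) for c in [(595,-107)]];print('block',z)
E
python3 e4.py
```

```text
[590.3317994   43.06187768  39.382616  ] [-1.79997953e+02  5.65616464e-03  8.57410729e-02] 55.943852744032206
tilt deg [-0.01752313  0.00571732] 50.65051912007879 ((0.5927537083625793, -0.10216061770915985), 20.39226722717285)
block [((595.312744140625, -92.97144317626953), 34.4465217590332)]
```

Call:
apply_moves --pt "0.3 0.7 25 0 0 0" --pt "0 0 25 0 0 0" --pt "0 0 12 0 0 0" --pt "0 0 4 0 0 0" --pt "0 0 1 0 0 0"

```text
time: 39.83
tool_pos: [591.7, 41.9, -27.1]
tcp_rot: [-180.0, -0.0, 0.0]
ft_force: [0.8, -1.0, -1.3]
finger_gap: 56.0
grip_force: 43.1
```

Call:
apply_moves --pt "0 0 0.5 0 0 0" --pt "0 0 0.5 0 0 0" --pt "0 0 0.3 0 0 0" --pt "0 0 0 0 0 0" --pt "0 0 0 0 0 0"

```text
time: 40.45
tool_pos: [591.2, 41.9, -29.0]
tcp_rot: [-180.0, 0.0, 0.0]
ft_force: [0.1, -0.4, -1.9]
finger_gap: 55.8
grip_force: 43.1
```

Call:
apply_moves --pt "-0.6 -0.5 0 0 0 0" --pt "0 0 0.5 0 0 0" --pt "0 0 0.5 0 0 0" --pt "0 0 0 0 0 0" --pt "0 0 0 0 0 0"

```text
time: 41.08
tool_pos: [590.6, 42.4, -30.0]
tcp_rot: [-180.0, 0.0, 0.0]
ft_force: [-0.3, 0.8, -2.5]
finger_gap: 56.0
grip_force: 43.1
```

Call:
apply_moves --pt "0 0 0.3 0 0 0" --pt "0 0 0.3 0 0 0" --pt "0 0 0 0 0 0" --pt "0 0 0 0 0 0" --pt "0 0 0 0 0 0"

```text
time: 41.7
tool_pos: [590.6, 42.3, -30.1]
tcp_rot: [180.0, 0.0, 0.0]
ft_force: [-3.6, -0.1, 4.9]
finger_gap: 56.0
grip_force: 43.8
```

Contact. Release, rise, check, and head for the bush.

Call:
apply_moves --pt "0 0 0 0 0 0" --pt "0 0 0 0 0 0" --pt "0 0 0 0 0 0" --pt "0 0 0 0 0 0" --pt "0 0 -2 0 0 0" --fingers 75

```text
time: 42.32
tool_pos: [590.4, 42.4, -28.7]
tcp_rot: [-180.0, 0.0, 0.0]
ft_force: [0.5, -0.7, 0.5]
finger_gap: 74.8
grip_force: 0.0
```

Call:
apply_moves --pt "0 0 -20 0 0 0" --pt "0 0 -40 0 0 0" --pt "0 0 -45 0 0 0" --pt "0 0 -45 0 0 0" --pt "0 0 -40 0 0 0"

```text
time: 42.95
tool_pos: [591.1, 42.4, 165.3]
tcp_rot: [180.0, -0.2, 0.0]
ft_force: [0.6, 0.1, -0.3]
finger_gap: 74.9
grip_force: 0.0
```

Call:
apply_moves --pt "0 0 0 0 0 0" --pt "0 0 0 0 0 0" --pt "0 0 0 0 0 0" --pt "0 0 0 0 0 0" --pt "0 0 0 0 0 0"

```text
time: 43.58
tool_pos: [590.1, 42.3, 160.6]
tcp_rot: [180.0, 0.1, 0.0]
ft_force: [0.0, -0.1, -0.7]
finger_gap: 74.7
grip_force: 0.0
```

```bash
cat > e5.py <<'E'
from h import *
p,d,W,T,st=wrist();print(st['tool_pos'])
fit(W,(591,42),45,8,30,'cover');fit(W,(591,42),30,18,30,'hub');fit(W,(595,-107),60,22,30,'block')
E
python3 e5.py
```

```text
[590.12542593  42.33119894 160.56115446]
cover 2165 mec [590.9  42.7] 29.7 rect [591.1  42.4] [58.  58.5] 88.5 z [13.1 15.  21.5]
hub 683 mec [591.   42.8] 20.2 rect [591.  43.] [39.3 38.3] 0.0 z [19.5 20.8 22. ]
block 1849 mec [ 595.6 -107.1] 45.3 rect [ 595.4 -107.7] [51.  77.7] 1.6 z [23.8 25.7 27.2]
```

Call:
apply_moves --pt "-35 45 0 0 0 0" --pt "-40 45 0 0 0 0" --pt "-40 45 0 0 0 0" --pt "-40 45 0 0 0 0" --pt "-10 44 0 0 0 0"

```text
time: 44.25
tool_pos: [423.8, -182.8, 161.3]
tcp_rot: [180.0, 0.0, 0.0]
ft_force: [1.3, -0.6, 1.0]
finger_gap: 74.8
grip_force: 0.0
```

Call:
apply_moves --pt "0 0 0 0 0 0" --pt "0 0 0 0 0 0" --pt "0 0 0 0 0 0" --pt "0 0 0 0 0 0" --pt "0 0 0 0 0 0" --fingers 55

```text
time: 44.88
tool_pos: [426.0, -181.1, 161.3]
tcp_rot: [-180.0, 0.0, 0.1]
ft_force: [0.7, 1.0, -0.5]
finger_gap: 55.2
grip_force: 0.0
```

```bash
cat > e6.py <<'E'
from h import *
p,d,W,T,st=wrist();print(st['tool_pos'])
fit(W,(426,-182),35,8,35,'bush');fit(W,(426,-182),35,23,35,'top')
E
python3 e6.py
```

```text
[ 425.98621126 -181.14490416  161.32501735]
bush 873 mec [ 424.8 -182.5] 17.3 rect [ 424.9 -182.4] [34.  34.1] 41.5 z [12.5 26.2 27.5]
top 724 mec [ 424.7 -182.5] 17.3 rect [ 424.7 -182.5] [34.  33.9] 89.8 z [25.  26.4 27.6]
```

The cover is right. Grip the bush.

Call:
apply_moves --pt "-1.2 1.3 45 0 0 0" --pt "0 0 45 0 0 0" --pt "0 0 45 0 0 0" --pt "0 0 28 0 0 0" --pt "0 0 14 0 0 0"

```text
time: 45.55
tool_pos: [423.4, -182.2, -17.4]
tcp_rot: [-179.9, 0.1, 0.1]
ft_force: [-0.1, 0.0, -0.5]
finger_gap: 55.1
grip_force: 0.0
```

Call:
apply_moves --pt "0 0 5 0 0 0" --pt "0 0 0 0 0 0" --pt "0 0 0 0 0 0" --pt "0 0 0 0 0 0" --pt "0 0 0 0 0 0"

```text
time: 46.18
tool_pos: [424.9, -183.3, -20.1]
tcp_rot: [180.0, -0.0, 0.0]
ft_force: [-0.4, -1.0, -0.1]
finger_gap: 55.0
grip_force: 0.0
```

Call:
apply_moves --pt "0 0 0 0 0 0" --pt "0 0 0 0 0 0" --pt "0 0 0 0 0 0" --pt "0 0 0 0 0 0" --pt "0 0 0 0 0 0" --fingers 24 --grip_force 30

```text
time: 46.8
tool_pos: [424.7, -183.2, -20.4]
tcp_rot: [180.0, -0.0, 0.0]
ft_force: [-1.4, 1.1, 5.0]
finger_gap: 33.0
grip_force: 29.8
```

Call:
apply_moves --pt "0 0 0 0 0 0" --pt "0 0 -5 0 0 0" --pt "0 0 -20 0 0 0" --pt "0 0 -30 0 0 0" --pt "0 0 -30 0 0 0"

```text
time: 47.42
tool_pos: [424.1, -182.8, 64.9]
tcp_rot: [-180.0, 0.0, 0.0]
ft_force: [0.9, -0.1, -0.6]
finger_gap: 33.1
grip_force: 30.1
```

Call:
apply_moves --pt "0 0 0 0 0 0" --pt "0 0 0 0 0 0" --pt "0 0 0 0 0 0" --pt "0 0 0 0 0 0" --pt "0 0 0 0 0 0"

```text
time: 48.05
tool_pos: [424.2, -182.9, 63.8]
tcp_rot: [-180.0, 0.1, 0.0]
ft_force: [-0.3, -0.1, -0.6]
finger_gap: 33.2
grip_force: 30.0
```

```bash
cat > e7.py <<'E'
from h import *
p,d,W,T,st=wrist();print(st['tool_pos'],st['finger_gap'],st['grip_force'])
U=T.copy();U[...,2]*=-1
q=(np.hypot(U[...,0],U[...,1])<22)&(U[...,2]>35)&(U[...,2]<62)&(p[...,0].astype(int)-p[...,2]>20);print(np.histogram(U[q][:,2],np.arange(30,62,2)))
z=np.percentile(U[q][:,2],97);H=U[q&(abs(U[...,2]-z)<3)];A=np.c_[H[:,:2],np.ones(len(H))];k=np.linalg.lstsq(A,H[:,2],rcond=None)[0];print('tilt',np.degrees(k[:2]),k[2],cv2.minEnclosingCircle(H[:,:2].astype(np.float32)))
E
python3 e7.py
```

```text
[ 424.16463094 -182.86809835   63.79187787] 33.206253822627474 30.048754066228867
(array([   0,    0,   87,  200,  226,  220,  236,  613, 2854,   48,    4,
          0,    0,    0,    0]), array([30, 32, 34, 36, 38, 40, 42, 44, 46, 48, 50, 52, 54, 56, 58, 60]))
tilt [-0.16254476  0.09674401] 46.6437801682402 ((0.42639437317848206, 0.011947790160775185), 17.671669006347656)
```

Call:
apply_moves --pt "10 -35 -10 0 0 0" --pt "15 -48 0 0 0 0" --pt "15 -48 0 0 0 0" --pt "20 -48 0 0 0 0" --pt "30 -12 0 0 0 0"

```text
time: 48.72
tool_pos: [514.5, 10.9, 74.3]
tcp_rot: [-180.0, 0.0, 0.2]
ft_force: [0.3, -1.1, -0.4]
finger_gap: 33.1
grip_force: 30.2
```

Call:
apply_moves --pt "40 -9 0 0 0 0" --pt "40 -9 0 0 0 0" --pt "40 -9 0 0 0 0" --pt "36.5 -9.5 0 0 0 0" --pt "0 0 0 0 0 0"

```text
time: 49.35
tool_pos: [672.3, 45.3, 73.1]
tcp_rot: [-180.0, 0.0, 0.1]
ft_force: [0.1, -1.3, -0.0]
finger_gap: 33.3
grip_force: 30.2
```

Call:
apply_moves --pt "0 0 0 0 0 0" --pt "0 0 20 0 0 0" --pt "0 0 20 0 0 0" --pt "0 0 0 0 0 0" --pt "0 0 0 0 0 0"

```text
time: 49.98
tool_pos: [670.5, 44.5, 34.1]
tcp_rot: [180.0, 0.0, 0.0]
ft_force: [0.4, 0.5, -0.3]
finger_gap: 32.9
grip_force: 30.2
```

Call:
apply_moves --pt "0 0 0 0 0 0" --pt "0 0 0 0 0 0" --pt "0 0 0 0 0 0" --pt "0 0 0 0 0 0" --pt "0 0 0 0 0 0"

```text
time: 50.6
tool_pos: [670.9, 44.6, 34.4]
tcp_rot: [180.0, 0.0, 0.0]
ft_force: [0.7, 0.8, -1.3]
finger_gap: 33.3
grip_force: 30.2
```

```bash
python3 e7.py
```

```text
[670.8659738   44.59592183  34.43261368] 33.30866637005894 30.212501873611473
(array([   0,    0,   85,  214,  210,  228,  227,  717, 2766,   25,    7,
          0,    0,    0,    0]), array([30, 32, 34, 36, 38, 40, 42, 44, 46, 48, 50, 52, 54, 56, 58, 60]))
tilt [-0.23524668  0.11505742] 46.56482088475254 ((0.5548011064529419, -0.08891014754772186), 17.49485969543457)
```

Call:
apply_moves --pt "-0.3 0 25 0 0 0" --pt "0 0 18 0 0 0" --pt "0 0 8 0 0 0" --pt "0 0 2 0 0 0" --pt "0 0 0 0 0 0"

```text
time: 51.28
tool_pos: [671.0, 44.6, -18.1]
tcp_rot: [-180.0, -0.0, 0.0]
ft_force: [0.2, -0.3, -0.5]
finger_gap: 32.9
grip_force: 30.2
```

Call:
apply_moves --pt "0 0 0.5 0 0 0" --pt "0 0 0.5 0 0 0" --pt "0 0 0 0 0 0" --pt "0 0 0 0 0 0" --pt "0 0 0 0 0 0"

```text
time: 51.9
tool_pos: [670.6, 44.6, -19.6]
tcp_rot: [-180.0, 0.0, 0.0]
ft_force: [-0.2, 0.7, -0.5]
finger_gap: 33.2
grip_force: 30.2
```

Call:
apply_moves --pt "0 0 0.4 0 0 0" --pt "0 0 0.2 0 0 0" --pt "0 0 0 0 0 0" --pt "0 0 0 0 0 0" --pt "0 0 0 0 0 0"

```text
time: 52.52
tool_pos: [670.6, 44.6, -20.2]
tcp_rot: [-180.0, -0.0, 0.0]
ft_force: [0.2, -0.1, -0.6]
finger_gap: 33.4
grip_force: 30.3
```

Call:
apply_moves --pt "0 0 0.4 0 0 0" --pt "0 0 0.2 0 0 0" --pt "0 0 0 0 0 0" --pt "0 0 0 0 0 0" --pt "0 0 0 0 0 0"

```text
time: 53.15
tool_pos: [670.7, 44.7, -20.3]
tcp_rot: [-180.0, -0.0, 0.0]
ft_force: [-3.4, -0.8, 5.4]
finger_gap: 33.2
grip_force: 30.8
```

Call:
apply_moves --pt "0 0 0 0 0 0" --pt "0 0 0 0 0 0" --pt "0 0 0 0 0 0" --pt "0 0 0 0 0 0" --pt "0 0 -2 0 0 0" --fingers 55

```text
time: 53.78
tool_pos: [670.4, 44.6, -19.0]
tcp_rot: [-180.0, 0.0, 0.0]
ft_force: [0.0, 0.5, -0.4]
finger_gap: 54.9
grip_force: 0.0
```

Call:
apply_moves --pt "0 0 -20 0 0 0" --pt "0 0 -40 0 0 0" --pt "0 0 -45 0 0 0" --pt "0 0 -45 0 0 0" --pt "0 0 -45 0 0 0"

```text
time: 54.4
tool_pos: [670.8, 44.6, 179.8]
tcp_rot: [-180.0, -0.1, 0.0]
ft_force: [0.1, 0.5, 0.0]
finger_gap: 55.2
grip_force: 0.0
```

Call:
apply_moves --pt "-15 0 0 0 0 0" --pt "-20 0 0 0 0 0" --pt "-20 0 0 0 0 0" --pt "0 0 0 0 0 0" --pt "0 0 0 0 0 0"

```text
time: 55.02
tool_pos: [616.4, 44.6, 177.5]
tcp_rot: [-180.0, -0.1, 0.0]
ft_force: [0.7, 0.6, 0.8]
finger_gap: 55.0
grip_force: 0.0
```

Call:
apply_moves --pt "0 0 0 0 0 0" --pt "0 0 0 0 0 0" --pt "0 0 0 0 0 0" --pt "0 0 0 0 0 0" --pt "0 0 0 0 0 0"

```text
time: 55.65
tool_pos: [615.6, 44.6, 176.1]
tcp_rot: [180.0, 0.0, 0.0]
ft_force: [1.0, -0.0, -0.4]
finger_gap: 54.7
grip_force: 0.0
```

```bash
cat > f.py <<'E'
from h import *
p,d,W,T,st=wrist('fin',1.4);print(st['tool_pos'])
fit(W,(671,45),30,23,32,'bush');fit(W,(591,42),30,18,30,'hub');fit(W,(591,42),45,8,30,'cover')
fit(W,(595,-107),60,22,30,'block');fit(W,(595,-107),25,80,110,'ball');fit(W,(587,192),20,58,75,'shaft')
E
python3 f.py
```

```text
[615.57363824  44.58184939 176.12130426]
bush 746 mec [670.7  45.4] 17.2 rect [670.6  45.3] [32.8 33.8] 0.2 z [25.1 26.4 27.6]
hub 596 mec [591.  43.] 20.1 rect [591.2  43.1] [39.3 38.8] 0.8 z [19.4 20.7 21.9]
cover 1910 mec [590.9  42.8] 29.7 rect [591.3  43. ] [58.8 58.3] 89.2 z [12.7 14.9 21.5]
block 1654 mec [ 595.8 -107. ] 44.9 rect [ 595.4 -107.3] [51.3 77.4] 2.1 z [23.9 25.6 27.1]
ball 817 mec [ 595.5 -106.7] 12.7 rect [ 596.  -106.2] [23.5 23.6] 21.2 z [ 86.8  96.4 100.6]
shaft 356 mec [586.6 192. ] 9.7 rect [587.7 191.9] [17.2 17.6] 4.6 z [59.7 65.  66.4]
```

View pics/fin.png

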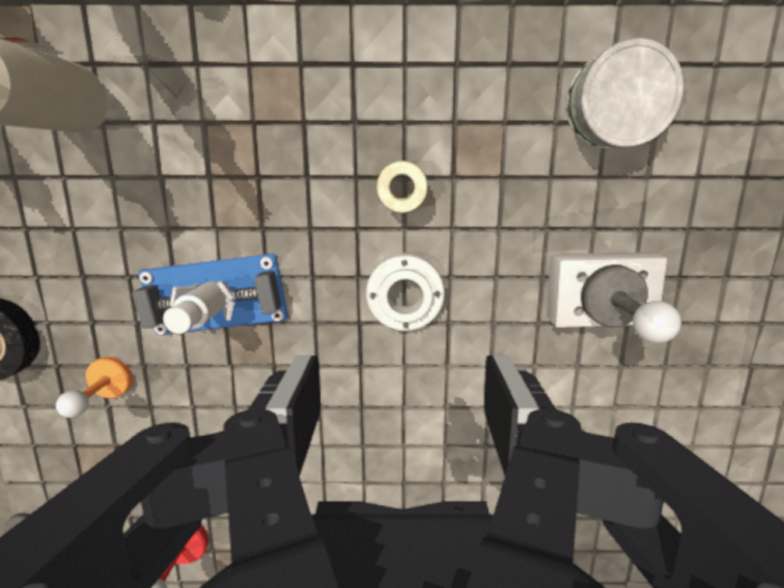

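The final view shows the sphere on the block (612,293), the shaft upright in the holder (200,300), the cover between them (405,293) and the bush straight behind (402,187). The bystanders are untouched and everything is released. Handing in.

```bash
python3 -c "
from bench import job;print(job.hand_in())"
```

```text
the job is handed in; nothing more can be done
None
```

I handed the job in at about 56 s; no verdict came back. In the last wrist-camera check the sphere stood centred on the block to within 1 mm, the shaft was seated on the base, the cover was at the midpoint, and the bush stood square behind it at 79.7 mm, with everything released and the bystanders not touched.

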